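# Charge a grinding jar with one row of balls from the ball tray

## Task

Load the steel grinding jar for a milling run: lift the blue ball tray by its bridge handle and tip its open front over the jar just far enough that only the front row of three balls rolls over the low lip into the jar, while the two rows behind stay in their places. Bring the tray back to its black mat and set it down front edge first with the back clearly raised, then lower the back until it stands flat, and finally put the lid on the jar so that it sits fully home and let go. Spill no ball on the table, and do not push the jar about or disturb the amber jar and the beaker.

Things in the scene. Friction and masses are not known exactly. Their poses are not given: they have to be found in the camera images.
- tray_grip (a point): Centre of the black grip bar that bridges the loose blue ball tray (100 mm long in x, 92 wide, 102 over the handle uprights, 99 tall, about 0.76 kg with its nine balls). The bar is 14 mm thick in x, 92 long in y, 28 tall, flat-faced; its centre lies 85 mm above the tray's underside, over its middle. Tray axes: z up, -x toward the open front with the low bright lip, y along the bar.
- tray_lip (a point): Middle of the bottom edge of the tray's open front, 50 mm toward -x and 85 mm below the bar's centre. Above it stands the 1.8 mm front lip on the 6 mm floor. The front row lies behind that lip, in a channel 80 mm wide between the side walls, and rolls over it once the tray is tipped front down by about 31 degrees.
- tray_back (a point): Middle of the bottom edge of the tray's back, 50 mm toward +x and 85 mm below the bar's centre. The middle and rear rows lie behind lips 5 mm high, which hold them up to about 50 degrees of tipping.
- mat: Black anti-slip rubber mat, 170 x 160 x 3 mm, fixed on the table, the home of the tray; origin at the centre of its underside, x along its 170 mm side. The tray starts on it with its front toward the mat's -x side.
- jar: Open steel grinding jar, 125 mm across its collar, 80 mm tall, mouth 104 mm wide inside, inner floor 10 mm up; heavy (1.6 kg), loose, empty. Origin at the centre of its underside, z up.
- jar_mouth (a point): Centre of the jar's mouth, level with its rim, 80 mm above the table.
- lid_knob (a point): Middle of the round black knob (28 mm thick, 38 tall) on the loose steel jar lid, 0.35 kg, lying right way up: a disc 126 mm wide, 10 thick, and below it a red rounded centring shoulder 99 mm wide, 6 deep, that drops into the jar's mouth. The point lies 38 mm above the shoulder's underside, 32 above the disc's underside, 18 below the knob's top. z up. On the closed jar it is 112 mm above the table.
- amber_jar: Bystander: closed amber jar with white cap, 45 mm wide, 55 mm tall; origin at the centre of its underside.
- beaker: Bystander: empty glass beaker, 57 mm wide, 66 mm tall; origin at the centre of its underside.
- front_0_center (a point): Centre of a white ceramic grinding ball, 24 mm, 40 g, in the front row (the row next to the tray's open front; these three go into the jar), at the tray's +y side at the start.
- front_1_center (a point): Centre of a white ceramic grinding ball, 24 mm, 40 g, in the front row (the row next to the tray's open front; these three go into the jar), in the middle of the row at the start.
- front_2_center (a point): Centre of a white ceramic grinding ball, 24 mm, 40 g, in the front row (the row next to the tray's open front; these three go into the jar), at the tray's -y side at the start.
- middle_0_center (a point): Centre of a white ceramic grinding ball, 24 mm, 40 g, in the middle row (stays on the tray), at the tray's +y side at the start.
- middle_1_center (a point): Centre of a white ceramic grinding ball, 24 mm, 40 g, in the middle row (stays on the tray), in the middle of the row at the start.
- middle_2_center (a point): Centre of a white ceramic grinding ball, 24 mm, 40 g, in the middle row (stays on the tray), at the tray's -y side at the start.
- rear_0_center (a point): Centre of a white ceramic grinding ball, 24 mm, 40 g, in the rear row (the row next to the tray's back wall; stays on the tray), at the tray's +y side at the start.
- rear_1_center (a point): Centre of a white ceramic grinding ball, 24 mm, 40 g, in the rear row (the row next to the tray's back wall; stays on the tray), in the middle of the row at the start.
- rear_2_center (a point): Centre of a white ceramic grinding ball, 24 mm, 40 g, in the rear row (the row next to the tray's back wall; stays on the tray), at the tray's -y side at the start.
Things that resemble listed ones, but are neither listed nor needed, are in the scene too. What is shaped like the part that bears tray_grip but yellow is not meant.

How it is judged:
By the outcome, as a careful person would: the job done as asked, in the order asked, and still so for the second after the job is handed in, with the robot touching nothing.
It also fails if it takes over 64 s, if anything falls off the work surface, if the arm or the gripper's body presses on something with over 40 N, if the wrist force passes 120 N, or if a joint passes its speed limit or range.

## Robot

A 6-joint arm with a two-finger parallel gripper is mounted at the origin on a cart in front of the work surface, level with it; the furniture and walls round the work are solid. World frame = base frame: x ahead of the robot, y to its left, z up, the work surface at z = 0. Lengths are in m, angles in rad, forces in N, time in s.
With the tool pointing down it reaches from about 0.25 to 0.725 m from the base axis. Payload 9.7 kg.
Tool frame: the origin (TCP) lies midway between the tips of the shut fingers; the grasp point (between the pads) lies robot.grasp_offset behind it (robot.grasp_offset is the distance from the TCP to the grasp point, in m); z points along the fingers, y is the direction in which the jaws open and shut (so a half turn about z gives the same grasp; the last joint's range is limited). The gripper opens to 85 mm and grips with 20 to 120 N. Pads are 22 mm wide; open, the fingers measure 114 mm over their backs; the gripper's body (76 mm by 85 mm) begins 54 mm behind the grasp point. The pads swing forward as they close: fully open they stand 13 mm farther back than shut.
Start: joints at [0, 0.087, 0.176, 1.66, 0, 1.571], TCP at [0.55, -0, 0.231] pointing down, gripper open.
Joint ranges: [-3.13, 3.13], [-0.85, 1.81], [-1.15, 1.24], [-2.2, 2.28], [-1.44, 1.52], [-3.14, 3.14]. Speed limits (rad/s): [2.22, 2.22, 2.57, 3.14, 3.14, 3.14].

## Interface

Orientations are given as a rotation vector (axis times angle).
In Python, from rig import robot gives the robot as it stands.
- The arm moves only by the tool play_rows, never from a script. Its argument "deltas" is a list of rows, each a list of 6 numbers: the shift along the tool's x, y, z each as a share of 100 cm, from -1 to 1, then the turn, a rotation vector about the tool's x, y, z each as a share of 180 degrees, from -1 to 1. In form: [[x, y, z, ax, ay, az], ...]. A call has 1 to 20 rows; each row is the pose to reach, as a shift and turn from the pose commanded when the call began, along the tool's axes at that moment, turning the shorter way round; what a row does not reach only later rows make up. A row lasts 1/10 s, in which the tool goes at most 50 mm and 8.59 degrees, less where a joint would pass 70% of its speed; a pose out of reach is approached as far as the arm can. A call with a number of a shift or a turn outside -1 to 1 is refused whole. A call with a gripper value outside its range is refused whole. "gripper" is the closure, from -1 (fully open) to 1 (shut), set as the call begins (left out, the last holds). The fingers move at their own pace and stop on an object; "squeeze" is the grip in N (left out, the last holds). Time passes only in rows, so rows that repeat a pose let the fingers close. It gives the time, the measured TCP pose, the force and the opening at its end, in the units of the state.
- robot.state(): the state, without advancing time (a new reading comes with each control period).
- robot.get_image(name): name is "scene" or "side" or "wrist"; returns a dict with "frame" (384x512x3 uint8, red, green, blue), "z_map" (384x512 float32, m along the optical axis (not along the pixel's ray), 0 where there is no reading), "fx", "fy", "cx", "cy" (pixels), "dist_coeffs" ([k1, k2, p1, p2, k3] as OpenCV has them; the pictures are not rectified), "R" (3x3) and "t" (3): a world point X has camera coordinates R X + t; the wrist camera has in their place "hand_eye" (4x4, takes a point from camera to tool coordinates, whose origin is the TCP and whose axes are the flange's). Camera axes: x right, y down, z forward; pixel columns grow to the right and rows downward; lengths in m; the calibration is good to about 2 mm. A picture is of the moment at which its call begins: read the wrist's pose just before it.
- robot.finish_job(): hands the job in, once; it reports no verdict.
The state is a dict: "t": time; "joints": joint angles; "dq": joint speeds; "effort": joint torques, N m; "ee_pos": TCP position; "tcp_rot": TCP orientation; "wrist_force": force on the tool from outside, world axes, zero at the start; "moment": the same for the moment, N m; "width": finger opening in m.
Only numpy, scipy, OpenCV 4.12 (cv2) and the standard library are available. Lean on these libraries where they do the work, as an engineer would, in place of code of your own. Each camera call takes 0.05 s, during which the arm holds its last target.

## Working session

There is one attempt and no reset: what is moved stays moved. The work goes in short steps, Python scripts to look and compute and a tool call to move; the robot and the scene stay as the last step left them, time stands still between calls to the robot, and variables do not carry over. Pictures are saved under pics/ and viewed, and the job is handed in when it is done.

Besides the shell and the picture viewer there is one more tool, called after "Call:" as name(argument=value, ...) on one line, values as JSON. play_rows: Moves the arm, as the interface text tells. Shift numbers are shares of 100 cm and turn numbers shares of 180 degrees, none past 1 either way. Its arguments: {"type":"object","properties":{"deltas":{"type":"array","items":{"type":"array","items":{"type":"number","minimum":-1,"maximum":1}}},"gripper":{"type":"number"},"squeeze":{"type":"number"}},"required":["deltas"]}

```bash
ls; mkdir -p pics; python3 - <<'E'
from rig import robot
import cv2,json
s=robot.state();print(s, robot.grasp_offset)
for n in ["scene","side","wrist"]:
    im=robot.get_image(n)
    cv2.imwrite(f"pics/{n}0.png",cv2.cvtColor(im["frame"],cv2.COLOR_RGB2BGR))
    print(n,{k:(v.tolist() if hasattr(v,'tolist') else v) for k,v in im.items() if k not in("frame","z_map")})
E
```

```text
pics
{'t': 0.0, 'joints': array([1.29304279e-05, 8.74626450e-02, 1.75139200e-01, 1.65977362e+00,
       3.28821148e-05, 1.57078481e+00]), 'dq': array([-0.00209926, -0.00123522,  0.0003983 , -0.002036  ,  0.00244993,
       -0.001343  ]), 'effort': array([ 7.68234549e-04, -5.20392072e+01,  4.64802504e+01,  1.63646933e-02,
        2.23589603e-05, -6.77332673e-05]), 'ee_pos': array([5.49783978e-01, 1.64803448e-05, 2.30584242e-01]), 'tcp_rot': array([-2.22074732e+00, -2.22080156e+00,  1.40780691e-03]), 'wrist_force': array([ 0.91104698,  1.21008995, -0.36468863]), 'moment': array([ 0.01518709, -0.04208431, -0.01166624]), 'width': 0.0853913065815577} 0.0187
scene {'fx': 429.7179230199436, 'fy': 429.7179230199436, 'cx': 253.46641041237652, 'cy': 195.24902187413005, 'dist_coeffs': [-0.10233686682956444, 0.0, 0.0, 0.0, 0.0], 'R': [[-0.7188761799092322, -0.6948669921153844, -0.019413944154330696], [-0.29717261727873395, 0.33244827285679096, -0.8950790922674061], [0.6284150487526663, -0.6376817459697709, -0.44548458711624217]], 't': [0.24409059438127786, 0.3337018227915617, 1.1957947793684374]
[... 213 characters left out ...]
817241, 0.022365453227719705], [-0.2188083207473868, 0.5156306269722921, -0.8284008542365644], [0.2865877303200185, -0.7775703579921054, -0.5596890308037572]], 't': [0.4667621951426498, 0.33434767479987515, 1.437039553229435]}
wrist {'fx': 308.7594618140247, 'fy': 308.7594618140247, 'cx': 252.1403585821932, 'cy': 190.57909588210242, 'dist_coeffs': [-0.08297456321001022, 0.0, 0.0, 0.0, 0.0], 'hand_eye': [[0.00011301182778717898, -0.9616448551401857, -0.2742975752913947, 0.06896428174069892], [0.9999999733750642, 5.34907789806958e-05, 0.00022447406729216889, -0.00044560729778941877], [-0.00020119194094908173, -0.2742975933564639, 0.9616448355815439, -0.1430001380613897], [0.0, 0.0, 0.0, 1.0]]}
```

View pics/scene0.png

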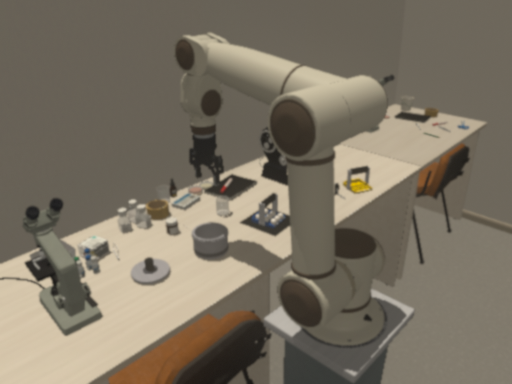

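View pics/side0.png

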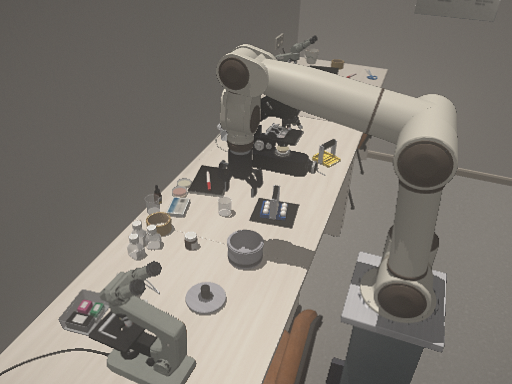

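View pics/wrist0.png

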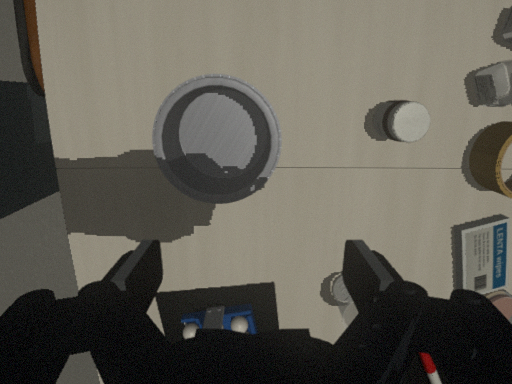

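```bash
cat > h.py <<'E'
from rig import robot
import numpy as np, cv2
from scipy.spatial.transform import Rotation as Ro
def grab(n):
    s=robot.state(); im=robot.get_image(n)
    K=np.array([[im['fx'],0,im['cx']],[0,im['fy'],im['cy']],[0,0,1]]);D=np.array(im['dist_coeffs'])
    if n=='wrist':
        T=np.eye(4);T[:3,:3]=Ro.from_rotvec(s['tcp_rot']).as_matrix();T[:3,3]=s['ee_pos']
        M=T@np.array(im['hand_eye'])
    else:
        M=np.eye(4);M[:3,:3]=np.array(im['R']).T;M[:3,3]=-M[:3,:3]@np.array(im['t'])
    return dict(f=im['frame'],z=im['z_map'],K=K,D=D,M=M)
def dirs(c,px):
    u=cv2.undistortPoints(np.array(px,float).reshape(-1,1,2),c['K'],c['D']).reshape(-1,2)
    d=np.c_[u,np.ones(len(u))]
    return d
def plane(c,px,h):
    d=dirs(c,px)@c['M'][:3,:3].T;o=c['M'][:3,3]
    return o+d*((h-o[2])/d[:,2])[:,None]
def cloud(c):
    H,W=c['z'].shape
    g=np.stack(np.meshgrid(np.arange(W),np.arange(H)),-1).reshape(-1,2)
    P=(dirs(c,g)*c['z'].reshape(-1,1))@c['M'][:3,:3].T+c['M'][:3,3]
    P[c['z'].ravel()==0]=np.nan
    return P.reshape(H,W,3)
def proj(c,X):
    Mi=np.linalg.inv(c['M']);X=np.atleast_2d(X)@Mi[:3,:3].T+Mi[:3,3]
    return cv2.projectPoints(X,np.zeros(3),np.zeros(3),c['K'],c['D'])[0].reshape(-1,2)
def save(c,name,box=None,k=1):
    f=cv2.cvtColor(c['f'],cv2.COLOR_RGB2BGR)
    if box: f=f[box[1]:box[3],box[0]:box[2]]
    f=cv2.resize(f,None,fx=k,fy=k,interpolation=cv2.INTER_CUBIC);cv2.imwrite('pics/'+name+'.png',f)
E
python3 - <<'E'
from h import *
c=grab('side');save(c,'side_c',(170,160,350,320),4)
P=cloud(c)
for n,p in dict(mat1=(258,203),barTop=(276,188),jar=(245,237),jarfloor=(245,252),lid=(205,286),lidd=(190,300),amber=(190,234),beaker=(225,200),yellow=(327,145),table=(300,240)).items(): print(n,P[p[1],p[0]].round(3))
w=grab('wrist');Q=cloud(w)
for p in [(220,130),(160,140),(275,140),(216,80),(216,196),(405,120),(260,300)]: print(p,Q[p[1],p[0]].round(3))
c=grab('scene');save(c,'scene_c',(120,180,320,300),4)
E
```

```text
mat1 [ 0.585 -0.283  0.005]
barTop [ 0.511 -0.276  0.103]
jar [ 0.535 -0.016  0.05 ]
jarfloor [0.493 0.091 0.082]
lid [0.559 0.256 0.058]
lidd [0.593 0.292 0.019]
amber [0.716 0.054 0.059]
beaker [ 0.696 -0.203  0.043]
yellow [ 0.411 -0.721  0.093]
table [ 0.364 -0.133 -0.001]
(220, 130) [0.512 0.039 0.01 ]
(160, 140) [0.462 0.035 0.08 ]
(275, 140) [0.571 0.035 0.081]
(216, 80) [0.517 0.089 0.081]
(216, 196) [ 0.513 -0.02   0.08 ]
(405, 120) [0.708 0.054 0.054]
(260, 300) [ 0.56  -0.197  0.003]
```

View pics/side_c.png

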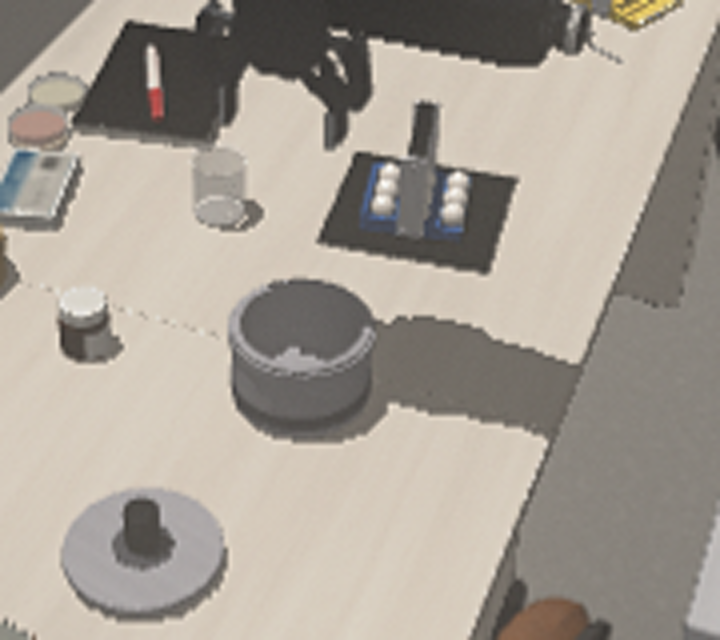

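View pics/scene_c.png

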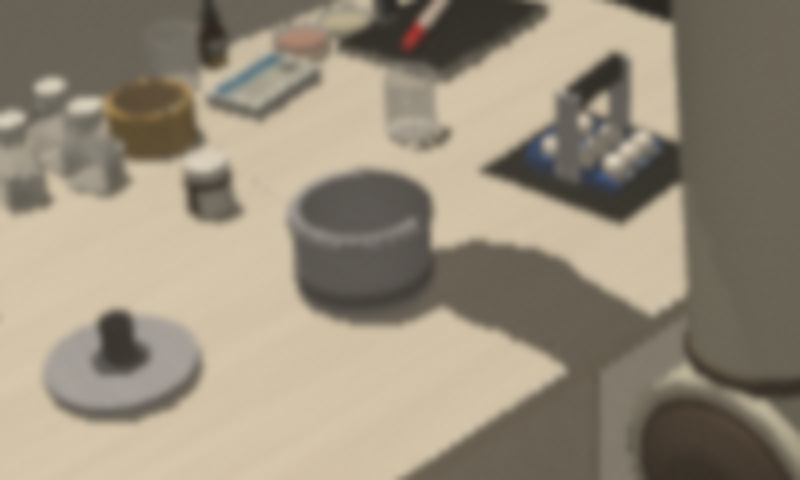

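Call:
play_rows(deltas=[[-0.21,-0.04,-0.12,0,0,0],[-0.21,-0.04,-0.12,0,0,0],[-0.21,-0.04,-0.12,0,0,0],[-0.21,-0.04,-0.12,0,0,0],[-0.21,-0.04,-0.12,0,0,0],[-0.21,-0.04,-0.12,0,0,0],[-0.21,-0.04,-0.12,0,0,0],[-0.21,-0.04,-0.12,0,0,0]])

```text
t: 1.1
ee_pos: [0.5101, -0.2094, 0.3505]
tcp_rot: [-2.22, -2.221, 0.0]
wrist_force: [-1.0, 0.6, 0.0]
width: 0.0855
```

```bash
python3 - <<'E'
from h import *
print(robot.state()['ee_pos'])
c=grab('wrist');save(c,'w1',None,1.5)
import pickle;pickle.dump(c,open('w1.pkl','wb'))
c=grab('side');save(c,'s1',(170,140,350,320),3);pickle.dump(c,open('s1.pkl','wb'))
E
```

```text
[ 0.51009598 -0.20937914  0.35054759]
```

View pics/w1.png

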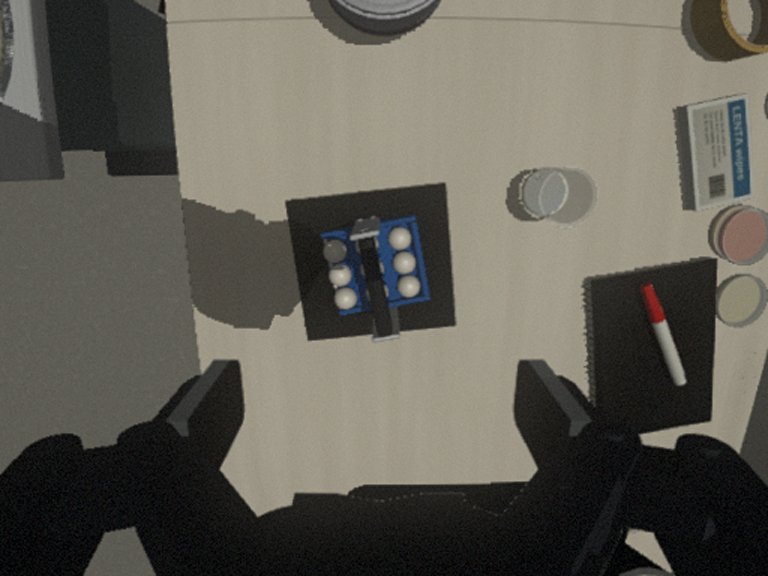

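View pics/s1.png

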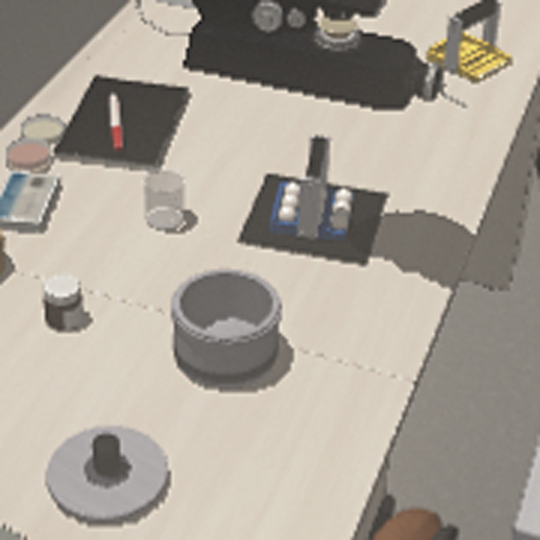

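```bash
python3 - <<'E'
from h import *
import pickle
c=pickle.load(open('w1.pkl','rb'));save(c,'w1c',(180,110,320,240),5)
P=cloud(c)
for p in [(216,180),(280,180),(246,185),(228,165),(266,158),(275,145),(210,156)]:print(p,P[p[1],p[0]].round(4))
E
```

```text
(216, 180) [ 0.4505 -0.2617  0.0047]
(280, 180) [ 0.5531 -0.2567  0.0247]
(246, 185) [ 0.5015 -0.2441  0.1028]
(228, 165) [ 0.4724 -0.2323  0.0276]
(266, 158) [ 0.5304 -0.2207  0.0321]
(275, 145) [ 0.5443 -0.2023  0.0222]
(210, 156) [ 0.4416 -0.2226  0.002 ]
```

View pics/w1c.png

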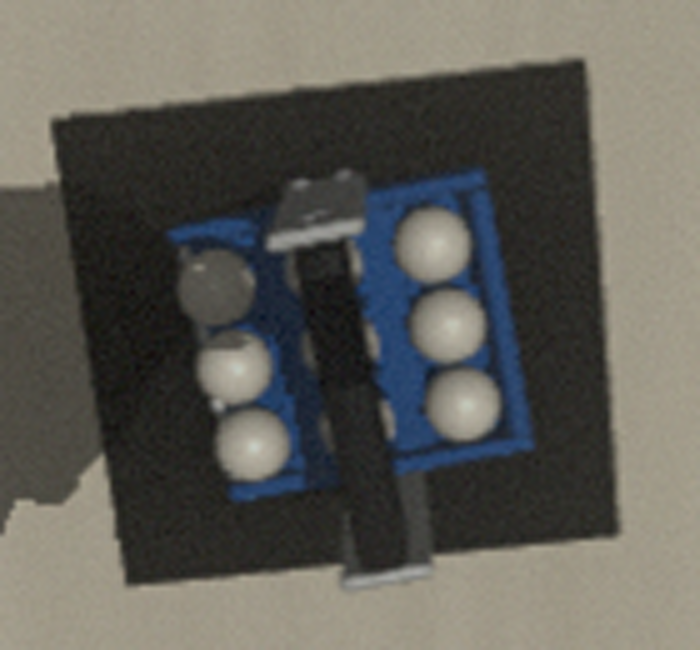

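```bash
python3 - <<'E'
from h import *
import pickle
w=pickle.load(open('w1.pkl','rb'));s=pickle.load(open('s1.pkl','rb'))
for n,c in(('w',w),('s',s)):
    P=cloud(c);m=(P[...,2]>.094)&(P[...,2]<.115)&(abs(P[...,0]-.5)<.09)&(abs(P[...,1]+.255)<.08)
    q=P[m];print(n,len(q),'zmed',np.median(q[:,2]),cv2.minAreaRect(q[:,:2].astype(np.float32)*1000), q.mean(0))
    vals=q[:,2];print(np.percentile(vals,[5,25,50,75,95]).round(4))
# ray based in wrist: topmost mask contour projected to top plane
P=cloud(w);m=(P[...,2]>.09)&(abs(P[...,0]-.5)<.09)&(abs(P[...,1]+.255)<.08)
ys,xs=np.nonzero(m);R=cv2.minAreaRect(np.c_[xs,ys].astype(np.float32));print(R)
X=plane(w,np.c_[xs,ys],.102);print(X.mean(0),cv2.minAreaRect(X[:,:2].astype(np.float32)*1000))
# mat corners
g=cv2.cvtColor(w['f'],cv2.COLOR_RGB2HSV)
mm=((g[...,2]<60)).astype(np.uint8);mm[:, :185]=0;mm[:115]=0;mm[232:]=0;mm[:,310:]=0
b=((g[...,0]>100)&(g[...,0]<130)&(g[...,1]>130)).astype(np.uint8);b[:115]=0;b[232:]=0;b[:,:185]=0;b[:,310:]=0
ys,xs=np.nonzero(b);X=plane(w,np.c_[xs,ys],.022);print('blue',cv2.minAreaRect(X[:,:2].astype(np.float32)*1000))
# front lip and back edges: balls
P=cloud(w);bb=(P[...,2]>.028)&(P[...,2]<.05)&(g[...,1]<90)
for p in [(432,243),(448,325),(462,404),(218,285),(235,367),(254,444)]:
    u=(180+p[0]/5,110+p[1]/5);print(plane(w,[u],.021)[0].round(4))
E
```

```text
w 859 zmed 0.1018468035663006 ((507.3379211425781, -254.3578338623047), (24.293996810913086, 101.7518081665039), 11.424421310424805) [ 0.50698313 -0.25197694  0.10135852]
[0.0979 0.1006 0.1018 0.1026 0.1035]
s 71 zmed 0.10075502324847452 ((506.427734375, -251.3726806640625), (23.07932472229004, 105.38428497314453), 10.293875694274902) [ 0.50533525 -0.24488732  0.10062116]
[0.0954 0.099  0.1008 0.1027 0.1049]
((255.5, 267.5), (231.0, 511.0), 90.0)
[ 0.51393526 -0.48768317  0.102     ] ((517.520263671875, -412.29278564453125), (422.9535217285156, 949.7793579101562), 89.92398071289062)
blue ((507.0857849121094, -253.77474975585938), (98.7944107055664, 90.81729888916016), 10.740423202514648)
[ 0.5315 -0.2235  0.021 ]
[ 0.5369 -0.2495  0.021 ]
[ 0.5417 -0.2753  0.021 ]
[ 0.4649 -0.2368  0.021 ]
[ 0.4697 -0.2632  0.021 ]
[ 0.4752 -0.2887  0.021 ]
```

Call:
play_rows(deltas=[[-0.045,-0.003,0.05,0,0,-0.06],[-0.045,-0.003,0.1,0,0,-0.06],[-0.045,-0.003,0.15,0,0,-0.06],[-0.045,-0.003,0.18,0,0,-0.06],[-0.045,-0.003,0.2,0,0,-0.06],[-0.045,-0.003,0.2,0,0,-0.06]])

```text
t: 1.8
ee_pos: [0.5055, -0.2531, 0.1474]
tcp_rot: [-1.997, -2.417, 0.002]
wrist_force: [0.6, 0.0, 0.5]
width: 0.085
```

```bash
python3 - <<'E'
from h import *
s=robot.state();print(s['ee_pos'],s['tcp_rot'])
c=grab('wrist');save(c,'w2',None,1.5)
c=grab('side');save(c,'s2',(200,130,330,240),5)
E
```

```text
[ 0.50545791 -0.25313493  0.14743499] [-1.99683894e+00 -2.41735521e+00  2.09081071e-03]
```

View pics/w2.png

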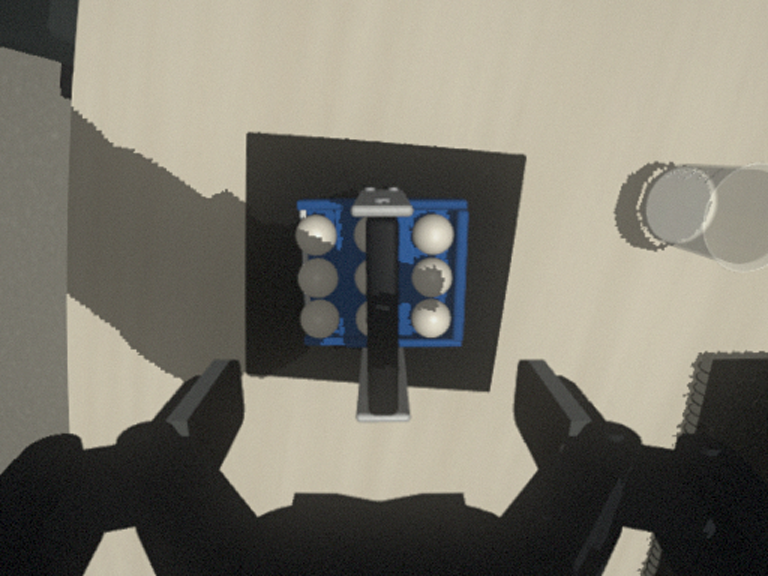

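View pics/s2.png

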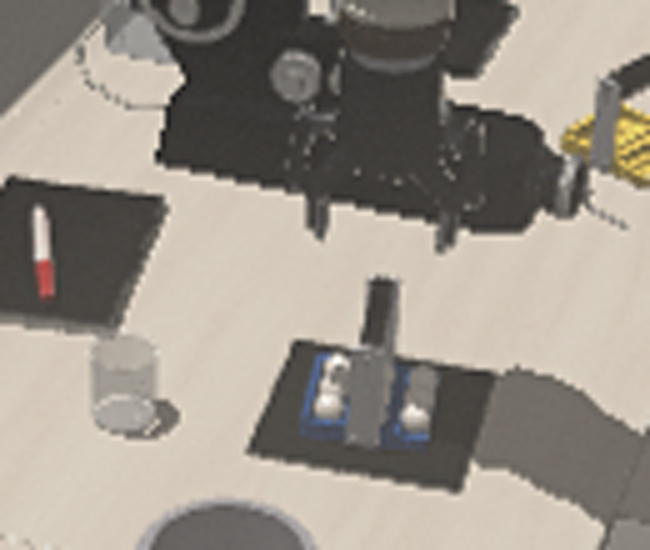

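Call:
play_rows(deltas=[[0,0.001,0.03,0,0,0],[0,0.001,0.06,0,0,0],[0,0.001,0.078,0,0,0],[0,0.001,0.078,0,0,0],[0,0.001,0.078,0,0,0]])

```text
t: 2.4
ee_pos: [0.5089, -0.255, 0.0754]
tcp_rot: [2.001, 2.419, 0.001]
wrist_force: [-0.3, -0.8, -0.2]
width: 0.0854
```

```bash
python3 - <<'E'
from h import *
s=robot.state();print(s['ee_pos'],s['tcp_rot'],s['wrist_force'])
c=grab('side');save(c,'s3',(200,130,330,240),5)
c=grab('wrist');save(c,'w3',None,1.5)
E
```

```text
[ 0.50889519 -0.25496995  0.07537188] [2.00067404e+00 2.41935224e+00 7.62757943e-04] [-0.32672808 -0.83737291 -0.20370698]
```

View pics/s3.png

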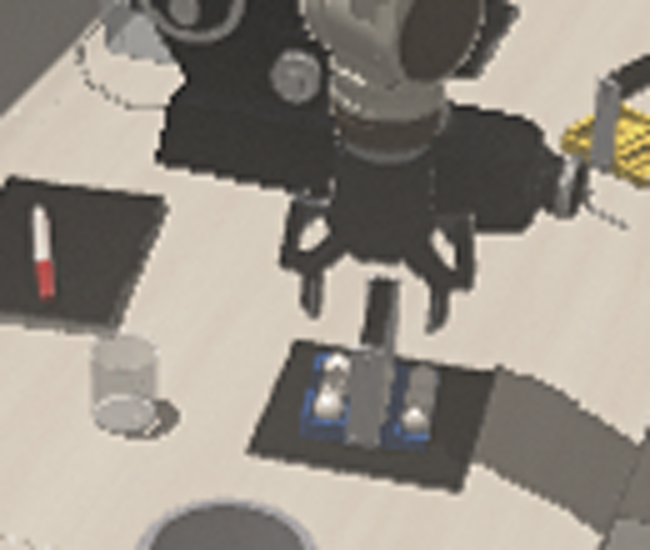

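View pics/w3.png

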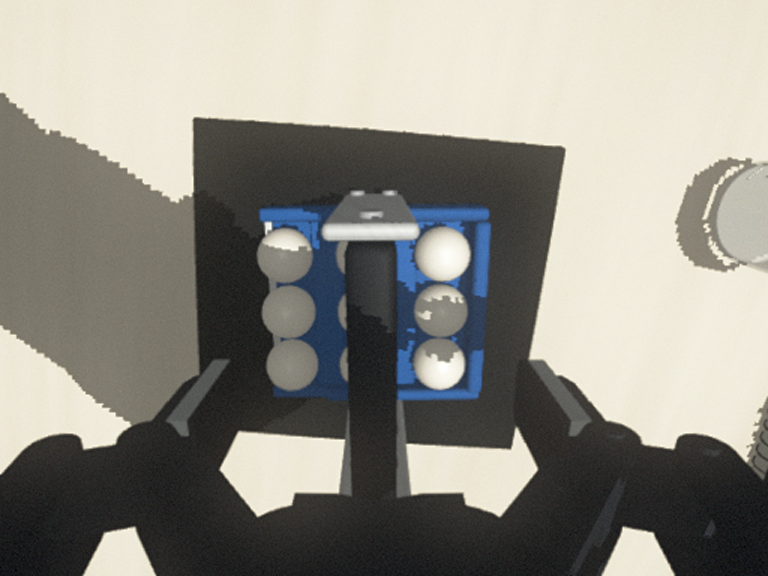

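Call:
play_rows(deltas=[[0,-0.002,0,0,0,0],[0,-0.002,0,0,0,0]])

```text
t: 2.7
ee_pos: [0.5063, -0.2555, 0.0744]
tcp_rot: [2.002, 2.419, 0.0]
wrist_force: [-0.5, 0.2, -0.5]
width: 0.0851
```

```bash
python3 - <<'E'
from h import *
s=robot.state();print(s['ee_pos'],s['tcp_rot'],s['wrist_force'])
E
```

```text
[ 0.50627301 -0.2554559   0.07435239] [2.00174303e+00 2.41947980e+00 4.07300263e-04] [-0.52099191  0.18727625 -0.4775254 ]
```

Call:
play_rows(deltas=[[0,0,0.005,0,0,0],[0,0,0.005,0,0,0],[0,0,0.005,0,0,0]])

```text
t: 3.0
ee_pos: [0.5059, -0.2551, 0.068]
tcp_rot: [-2.002, -2.42, 0.0]
wrist_force: [0.1, 0.8, 0.7]
width: 0.0856
```

Call:
play_rows(deltas=[[0,0,0,0,0,0],[0,0,0,0,0,0],[0,0,0,0,0,0],[0,0,0,0,0,0],[0,0,0,0,0,0],[0,0,0,0,0,0],[0,0,0,0,0,0],[0,0,0,0,0,0]], gripper=1, squeeze=80)

```text
t: 3.8
ee_pos: [0.5063, -0.2552, 0.0683]
tcp_rot: [2.002, 2.42, 0.001]
wrist_force: [3.9, 0.3, -2.0]
width: 0.0129
```

```bash
python3 - <<'E'
from h import *
s=robot.state();print(s['ee_pos'],s['tcp_rot'],s['wrist_force'],s['width'],s['joints'])
c=grab('side');save(c,'s4',(200,130,330,240),5)
E
```

```text
[ 0.50632704 -0.25522307  0.06833764] [2.00209104e+00 2.42029928e+00 5.06045868e-04] [ 3.8866982   0.33287636 -1.97425752] 0.012921632814832112 [-4.66994092e-01  1.25922456e-01 -9.63117206e-02  1.34796491e+00
  1.94340058e-04  9.15230857e-01]
```

View pics/s4.png

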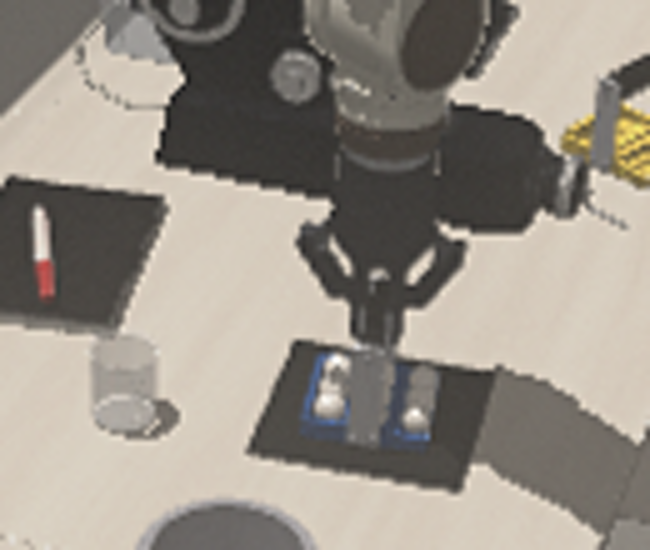

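Call:
play_rows(deltas=[[0,0,-0.01,0,0,0],[0,0,-0.03,0,0,0],[0,0,-0.05,0,0,0],[0,0,-0.08,0,0,0],[0,0,-0.11,0,0,0],[0,0,-0.14,0,0,0],[0,0,-0.16,0,0,0],[0,0,-0.17,0,0,0],[0,0,-0.17,0,0,0]])

```text
t: 4.75
ee_pos: [0.506, -0.2553, 0.239]
tcp_rot: [2.002, 2.42, -0.0]
wrist_force: [-0.6, 0.4, -8.7]
width: 0.013
```

```bash
python3 - <<'E'
from h import *
import pickle
s=robot.state();print(s['ee_pos'],s['tcp_rot'],s['wrist_force'],s['width'])
c=grab('side');save(c,'s5',(160,100,340,300),4);pickle.dump(c,open('s5.pkl','wb'))
d=grab('scene');pickle.dump(d,open('c5.pkl','wb'))
for c,n in((c,'s'),(d,'c')):
  P=cloud(c);m=(P[...,2]>.074)&(P[...,2]<.086)&(np.hypot(P[...,0]-.516,P[...,1]-.035)<.08)
  q=P[m][:,:2]
  print(n,len(q),np.median(P[m][:,2]),cv2.minEnclosingCircle(q.astype(np.float32)*1000))
  e=cv2.fitEllipse(q.astype(np.float32)*1000);print(e)
  # lid
  m=(P[...,2]>.011)&(P[...,2]<.022)&(np.hypot(P[...,0]-.56,P[...,1]-.256)<.1);print('lid',np.median(P[m][:,2]),cv2.minEnclosingCircle(P[m][:,:2].astype(np.float32)*1000),P[m].mean(0))
  m=(P[...,2]>.03)&(P[...,2]<.07)&(np.hypot(P[...,0]-.56,P[...,1]-.256)<.07);print('knob',np.percentile(P[m][:,2],98),cv2.minEnclosingCircle(P[m][:,:2].astype(np.float32)*1000))
E
```

```text
[ 0.50595961 -0.2553197   0.23899843] [ 2.00243752e+00  2.42015377e+00 -2.01331306e-04] [-0.61756318  0.42820229 -8.7054722 ] 0.012988984049249966
s 286 0.07913307136823822 ((513.40673828125, 36.913108825683594), 64.86014556884766)
((514.45361328125, 37.857303619384766), (113.4604721069336, 115.39169311523438), 106.96073913574219)
lid 0.016337527104201444 ((557.2284545898438, 260.27838134765625), 64.62075805664062) [0.55455173 0.265289   0.0163024 ]
knob 0.05982021094088957 ((557.9070434570312, 261.8753662109375), 16.827285766601562)
c 213 0.07742639603294643 ((511.6036376953125, 34.66853713989258), 63.839778900146484)
((512.2474365234375, 35.21261215209961), (113.5752182006836, 114.7123031616211), 4.439808368682861)
lid 0.016097152768323686 ((558.4208374023438, 259.09619140625), 67.83135986328125) [0.54751171 0.26184779 0.01607252]
knob 0.059792182750323865 ((554.1282348632812, 258.4442443847656), 15.747241020202637)
```

View pics/s5.png

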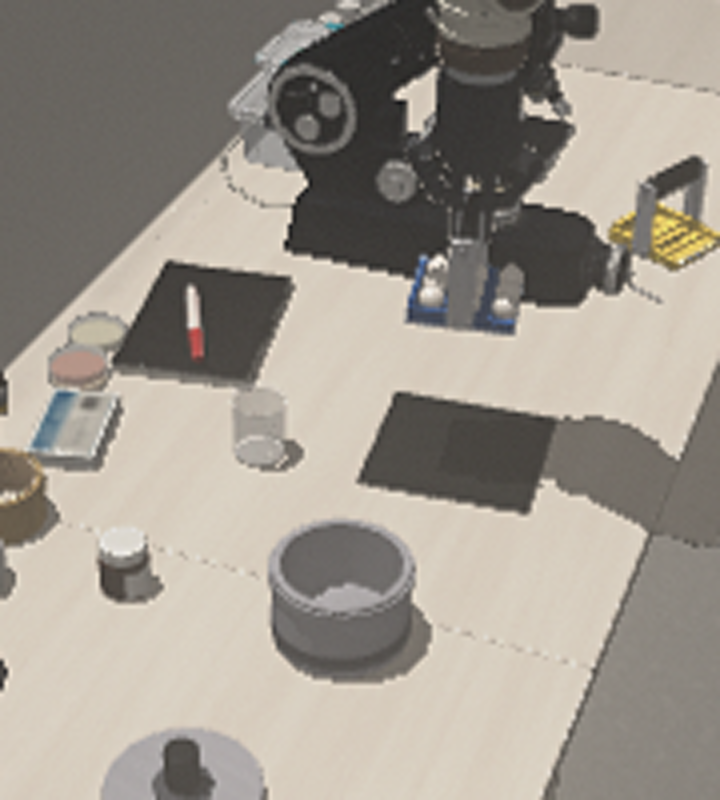

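```bash
cat > plan.py <<'E'
from h import *
lip=np.array([0,-.05,.0653])
def pose(L,yaw,tilt,pt=lip):
    # tray axes R: z-yaw then tilt front(-x) down: rotate about y by -tilt
    Rt=Ro.from_euler('z',yaw,degrees=True)*Ro.from_euler('y',-tilt,degrees=True)
    Rtool=Rt.as_matrix()@np.array([[0,1,0],[1,0,0],[0,0,-1.]])  # tool x=tray y, tool y=tray x, tool z=-tray z
    return Rtool,np.array(L)-Rtool@pt
def delta(R,p,R0=None,p0=None):
    if R0 is None:
        s=robot.state();R0=Ro.from_rotvec(s['tcp_rot']).as_matrix();p0=s['ee_pos']
    d=R0.T@(p-p0);r=Ro.from_matrix(R0.T@R).as_rotvec()/np.pi
    return np.r_[d,r].round(4).tolist()
E
python3 - <<'E'
from plan import *
s=robot.state();R0=Ro.from_rotvec(s['tcp_rot']).as_matrix();print(R0.round(3),s['ee_pos']+R0@lip)
print('yaw',np.degrees(np.arctan2(R0[1,1],R0[0,1])))
J=np.array([.514,.036]);ex=np.array([np.cos(np.radians(4)),np.sin(np.radians(4))])
L=np.r_[J+.02*ex,.16];print(delta(*pose(L,4,0)))
p0=pose(L,4,0)
for t,z,o in((12,.14,.02),(24,.11,.02),(27,.1,.02),(30,.1,.02),(33,.1,.02),(36,.1,.02),(39,.1,.02)):
    L=np.r_[J+o*ex,z];R,p=pose(L,4,t);print(t,delta(R,p,*p0),p.round(3))
E
```

```text
[[-0.187  0.982 -0.002]
 [ 0.982  0.187  0.001]
 [ 0.001 -0.002 -1.   ]] [ 0.45635372 -0.26434339  0.17164353]
yaw 10.797597900778726
[0.276, 0.1323, 0.0117, -0.0006, -0.0004, 0.0378]
12 [-0.0, -0.0147, 0.011, -0.0667, -0.0, 0.0] [0.569 0.04  0.214]
24 [0.0, -0.0309, 0.0353, -0.1333, -0.0, 0.0] [0.553 0.039 0.19 ]
27 [0.0, -0.0351, 0.0444, -0.15, -0.0, 0.0] [0.549 0.038 0.181]
30 [-0.0, -0.0393, 0.0437, -0.1667, -0.0, 0.0] [0.545 0.038 0.182]
33 [0.0, -0.0436, 0.0433, -0.1833, -0.0, -0.0] [0.54  0.038 0.182]
36 [-0.0, -0.0479, 0.0431, -0.2, -0.0, 0.0] [0.536 0.038 0.182]
39 [0.0, -0.0522, 0.0431, -0.2167, 0.0, 0.0] [0.532 0.037 0.182]
```

Call:
play_rows(deltas=[[0.003,0.0015,0,0,0,0],[0.012,0.006,0,0,0,0.002],[0.025,0.012,0.001,0,0,0.004],[0.043,0.021,0.002,0,0,0.006],[0.064,0.031,0.003,0,0,0.009],[0.087,0.042,0.004,0,0,0.012],[0.112,0.054,0.005,0,0,0.016],[0.138,0.066,0.006,0,0,0.019],[0.164,0.078,0.007,0,0,0.022],[0.189,0.09,0.008,0,0,0.026],[0.212,0.102,0.009,0,0,0.029],[0.233,0.112,0.01,0,0,0.032],[0.251,0.12,0.011,0,0,0.035],[0.264,0.126,0.012,0,0,0.037],[0.273,0.131,0.012,0,0,0.038],[0.276,0.132,0.012,0,0,0.038],[0.276,0.132,0.012,0,0,0.038],[0.276,0.132,0.012,0,0,0.038]])

```text
t: 6.65
ee_pos: [0.5838, 0.0402, 0.2263]
tcp_rot: [2.144, 2.296, -0.0]
wrist_force: [0.3, -0.4, -7.7]
width: 0.013
```

```bash
python3 - <<'E'
from plan import *
import pickle
s=robot.state();R0=Ro.from_rotvec(s['tcp_rot']).as_matrix();print(s['ee_pos']+R0@lip,s['joints'].round(2),s['width'])
c=grab('side');save(c,'s6',(170,130,350,300),4)
c=grab('wrist');save(c,'w6',None,1.5);pickle.dump(c,open('w6.pkl','wb'))
d=grab('scene');save(d,'c6',(120,150,320,300),4)
E
```

```text
[0.53390833 0.03676869 0.16097792] [ 0.07  0.17  0.26  1.66 -0.    1.57] 0.013019563677519028
```

View pics/s6.png

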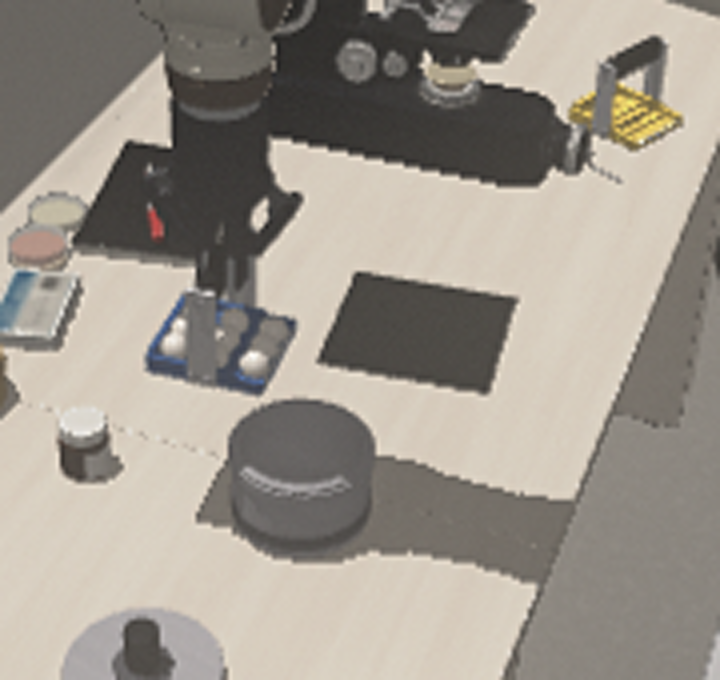

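View pics/w6.png

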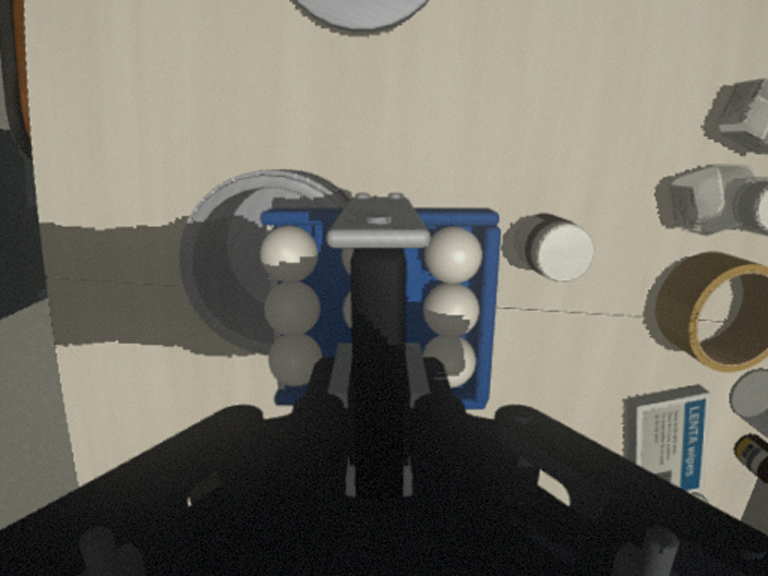

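View pics/c6.png

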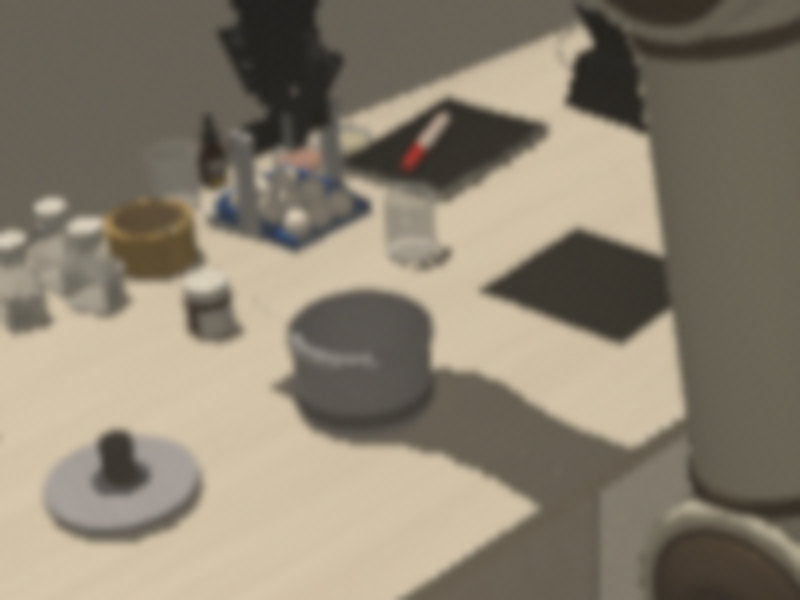

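```bash
python3 - <<'E'
from plan import *
import pickle
from scipy.optimize import least_squares
c=pickle.load(open('w6.pkl','rb'));P=cloud(c)
m=(P[...,2]>.076)&(P[...,2]<.085)&(np.hypot(P[...,0]-.514,P[...,1]-.036)<.075)
q=P[m][:,:2];r=least_squares(lambda v:np.hypot(*(q-v[:2]).T)-v[2],[.514,.036,.058]);print(len(q),r.x,np.hypot(*(q-r.x[:2]).T).min(),np.hypot(*(q-r.x[:2]).T).max())
for u in [(290,250),(292,308),(295,358)]:
    print(P[int(u[1]/1.5),int(u[0]/1.5)], )
g=cv2.cvtColor(c['f'],cv2.COLOR_RGB2HSV);b=(g[...,0]>100)&(g[...,0]<130)&(g[...,1]>130)&(P[...,2]>.15)
print(np.nanmin(P[b],0),np.nanmax(P[b],0),np.median(P[b][:,2]))
q=P[b][:,:2];print(cv2.minAreaRect(q.astype(np.float32)*1000))
E
```

```text
2299 [0.51553723 0.03388744 0.05660244] 0.05052599118256416 0.06428227623492443
[0.5462012  0.07056015 0.19021358]
[0.54739574 0.04660076 0.19124297]
[0.548742   0.02408446 0.18991852]
[ 0.52364092 -0.00623062  0.16578304] [0.64584862 0.08856682 0.32672991] 0.18288897405976817
((585.3826904296875, 41.27867889404297), (122.38516235351562, 89.68403625488281), 3.551398754119873)
```

```bash
python3 - <<'E'
from plan import *
J=np.array([.515,.0335]);ex=np.array([np.cos(np.radians(4)),np.sin(np.radians(4))])
for t,z in((12,.14),(24,.11),(28,.1),(31,.1),(34,.1),(37,.1),(40,.1)):
    L=np.r_[J+.02*ex,z];print(t,delta(*pose(L,4,t)))
E
```

```text
12 [-0.0017, -0.0138, 0.0121, -0.0666, 0.0001, -0.0005]
24 [-0.0018, -0.03, 0.0364, -0.1333, 0.0001, -0.0005]
28 [-0.0018, -0.0357, 0.0453, -0.1555, 0.0002, -0.0005]
31 [-0.0018, -0.0399, 0.0447, -0.1722, 0.0002, -0.0005]
34 [-0.0018, -0.0442, 0.0443, -0.1889, 0.0002, -0.0005]
37 [-0.0018, -0.0485, 0.0441, -0.2055, 0.0002, -0.0005]
40 [-0.0018, -0.0528, 0.0442, -0.2222, 0.0002, -0.0005]
```

Call:
play_rows(deltas=[[-0.001,-0.002,0.001,-0.01,0,0],[-0.002,-0.005,0.003,-0.022,0,0],[-0.002,-0.009,0.007,-0.04,0,0],[-0.002,-0.012,0.01,-0.055,0,0],[-0.002,-0.015,0.014,-0.07,0,0],[-0.002,-0.019,0.02,-0.087,0,0],[-0.002,-0.023,0.026,-0.103,0,0],[-0.002,-0.027,0.032,-0.12,0,0],[-0.002,-0.03,0.037,-0.133,0,0],[-0.002,-0.033,0.041,-0.143,0,0],[-0.002,-0.035,0.044,-0.15,0,0],[-0.002,-0.0355,0.045,-0.154,0,0],[-0.002,-0.0357,0.045,-0.1555,0,0],[-0.002,-0.0357,0.045,-0.1555,0,0],[-0.002,-0.0357,0.045,-0.1555,0,0]])

```text
t: 8.3
ee_pos: [0.5486, 0.0361, 0.1815]
tcp_rot: [1.886, 2.021, 0.503]
wrist_force: [0.8, 0.3, -8.2]
width: 0.013
```

```bash
python3 - <<'E'
from plan import *
import pickle
s=robot.state();R0=Ro.from_rotvec(s['tcp_rot']).as_matrix();print(s['ee_pos']+R0@lip,s['joints'].round(2),s['width'],'tilt',np.degrees(np.arccos(-R0[2,2])))
c=grab('side');save(c,'s7',(190,140,330,260),5)
c=grab('wrist');save(c,'w7',None,1.5)
J=np.array([.515,.0335]);ex=np.array([np.cos(np.radians(4)),np.sin(np.radians(4))])
for t in (30,32,34,36,38,40,30):
    L=np.r_[J+.02*ex,.1];print(t,delta(*pose(L,4,t)))
E
```

```text
[0.53514407 0.03520617 0.10039112] [ 0.06 -0.42 -0.46  1.05  0.    1.57] 0.013005334464439805 tilt 27.97445827338858
30 [-0.0003, -0.0027, -0.0016, -0.0113, 0.0001, -0.0002]
32 [-0.0003, -0.0051, -0.0032, -0.0224, 0.0001, -0.0002]
34 [-0.0003, -0.0075, -0.0048, -0.0335, 0.0001, -0.0002]
36 [-0.0003, -0.01, -0.0062, -0.0446, 0.0001, -0.0002]
38 [-0.0003, -0.0125, -0.0076, -0.0557, 0.0001, -0.0002]
40 [-0.0003, -0.0151, -0.0088, -0.0668, 0.0001, -0.0002]
30 [-0.0003, -0.0027, -0.0016, -0.0113, 0.0001, -0.0002]
```

View pics/s7.png

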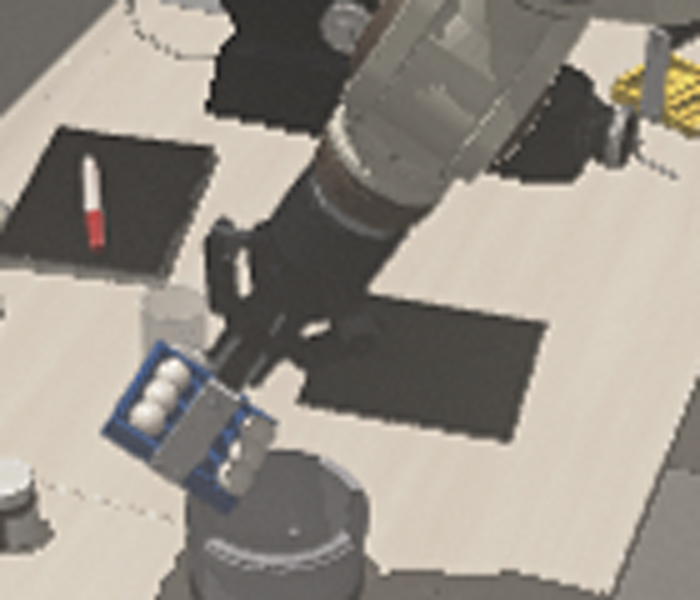

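View pics/w7.png

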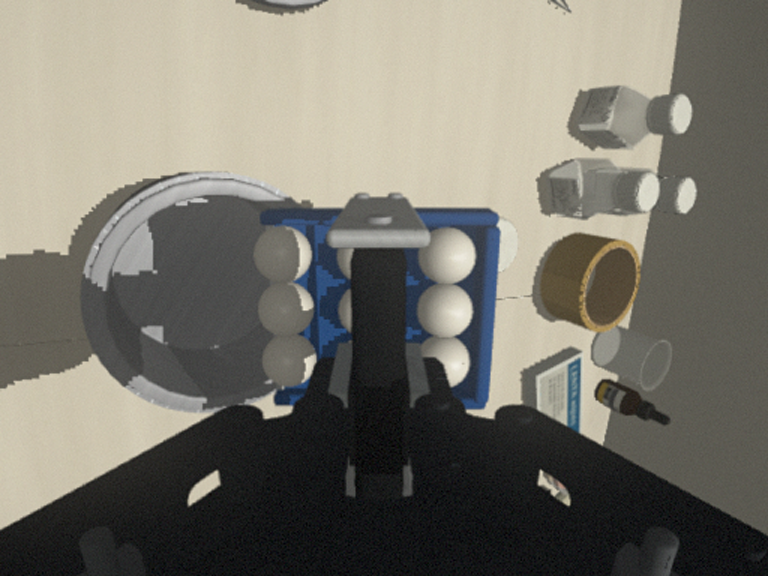

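Call:
play_rows(deltas=[[0,-0.0014,-0.0008,-0.006,0,0],[0,-0.0027,-0.0016,-0.011,0,0],[0,-0.0039,-0.0024,-0.017,0,0],[0,-0.0051,-0.0032,-0.0224,0,0],[0,-0.0063,-0.004,-0.028,0,0],[0,-0.0075,-0.0048,-0.0335,0,0],[0,-0.0075,-0.0048,-0.0335,0,0],[0,-0.0075,-0.0048,-0.0335,0,0],[0,-0.0075,-0.0048,-0.0335,0,0],[0,-0.0075,-0.0048,-0.0335,0,0]])

```text
t: 9.4
ee_pos: [0.5398, 0.0356, 0.1821]
tcp_rot: [1.824, 1.955, 0.598]
wrist_force: [-0.3, -0.3, -6.9]
width: 0.0133
```

```bash
python3 - <<'E'
from plan import *
s=robot.state();R0=Ro.from_rotvec(s['tcp_rot']).as_matrix();print(s['ee_pos']+R0@lip,s['wrist_force'],'tilt',np.degrees(np.arccos(-R0[2,2])))
c=grab('wrist');save(c,'w8',None,1.5)
E
```

```text
[0.53489437 0.03527248 0.10000723] [-0.33593146 -0.33762552 -6.89862715] tilt 34.01588885035184
```

View pics/w8.png

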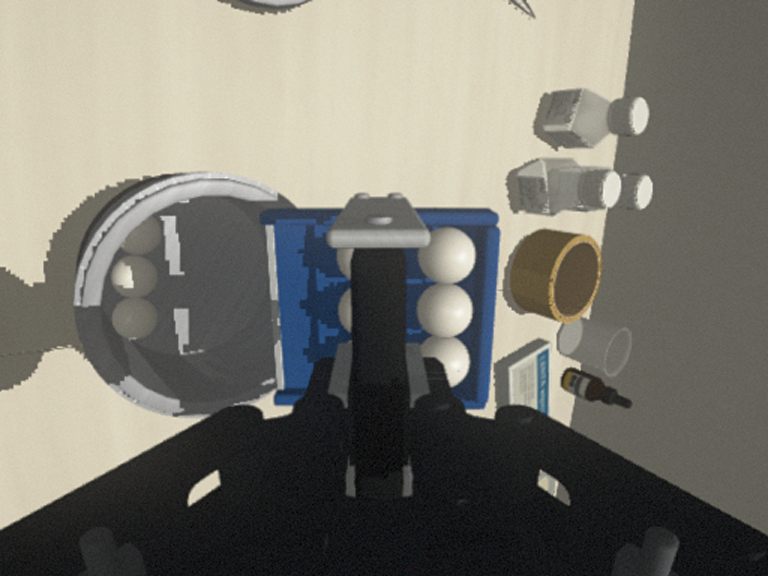

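```bash
python3 - <<'E'
from plan import *
import pickle
w=pickle.load(open('w1.pkl','rb'))
px=[(180+a/5,110+b/5) for a,b in((52,118),(585,60),(620,535),(128,585))]
X=plane(w,px,.003);print(X.round(4),X.mean(0),[np.linalg.norm(X[i]-X[i-1]).round(3) for i in range(4)])
s=robot.state();R0=Ro.from_rotvec(s['tcp_rot']).as_matrix();p0=s['ee_pos']
J=np.array([.515,.0335]);ex=np.array([np.cos(np.radians(4)),np.sin(np.radians(4))])
for t,z in((28,.11),(22,.13),(15,.16)):
    A=pose(np.r_[J+.02*ex,z],4,t);print(t,delta(*A))
e=np.array([np.cos(np.radians(10.8)),np.sin(np.radians(10.8))])
Lm=np.array([.5063,-.2552])-.05*e;print(Lm)
B=pose(np.r_[Lm,.16],10.8,15);print('transit from A',delta(*B,*A))
E
```

```text
[[ 0.4119 -0.1866  0.003 ]
 [ 0.5795 -0.1687  0.003 ]
 [ 0.5976 -0.3267  0.003 ]
 [ 0.4297 -0.3451  0.003 ]] [ 0.5046616  -0.25678059  0.003     ] [np.float64(0.159), np.float64(0.169), np.float64(0.159), np.float64(0.169)]
28 [-0.0004, 0.0122, -0.0027, 0.0334, 0.0001, -0.0002]
22 [-0.0004, 0.0293, -0.013, 0.0667, 0.0001, -0.0002]
15 [-0.0003, 0.0522, -0.0299, 0.1056, 0.0001, -0.0002]
[ 0.45718564 -0.26456907]
transit from A [-0.2896, -0.0953, -0.0255, 0.0, 0.0098, -0.0365]
```

Call:
play_rows(deltas=[[0,0.004,-0.001,0.011,0,0],[0,0.008,-0.002,0.022,0,0],[0,0.012,-0.003,0.033,0,0],[0,0.0175,-0.006,0.044,0,0],[0,0.0235,-0.0095,0.056,0,0],[0,0.029,-0.013,0.067,0,0],[0,0.037,-0.0185,0.08,0,0],[0,0.045,-0.024,0.093,0,0],[0,0.05,-0.028,0.102,0,0],[0,0.052,-0.03,0.1055,0,0],[0,0.052,-0.03,0.1055,0,0],[0,0.052,-0.03,0.1055,0,0]])

```text
t: 10.65
ee_pos: [0.5658, 0.0374, 0.2355]
tcp_rot: [2.012, 2.156, 0.285]
wrist_force: [-1.1, -0.1, -7.6]
width: 0.013
```

```bash
python3 - <<'E'
from plan import *
s=robot.state();R0=Ro.from_rotvec(s['tcp_rot']).as_matrix();print(s['ee_pos']+R0@lip,'tilt',np.degrees(np.arccos(-R0[2,2])))
Lm=np.array([.4572,-.2646])
# straight-ish path waypoints with lerped lip and yaw
L0=(s['ee_pos']+R0@lip)
for f in (.25,.5,.75,1):
    B=pose(L0*(1-f)+f*np.r_[Lm,.16],4+6.8*f,15);print(f,delta(*B))
E
```

```text
[0.53454542 0.03523972 0.15946217] tilt 15.03329223000124
0.25 [-0.0725, -0.0236, -0.0065, 0.0002, 0.0025, -0.0093]
0.5 [-0.145, -0.0472, -0.0129, 0.0002, 0.0049, -0.0185]
0.75 [-0.2175, -0.0709, -0.0194, 0.0002, 0.0074, -0.0276]
1 [-0.29, -0.0946, -0.0259, 0.0002, 0.0098, -0.0367]
```

Call:
play_rows(deltas=[[-0.003,-0.001,0,0,0,0],[-0.012,-0.004,-0.001,0,0,-0.002],[-0.026,-0.009,-0.002,0,0.001,-0.003],[-0.045,-0.015,-0.004,0,0.002,-0.006],[-0.067,-0.022,-0.006,0,0.002,-0.008],[-0.092,-0.03,-0.008,0,0.003,-0.012],[-0.118,-0.038,-0.011,0,0.004,-0.015],[-0.145,-0.047,-0.013,0,0.005,-0.018],[-0.172,-0.056,-0.015,0,0.006,-0.022],[-0.198,-0.065,-0.018,0,0.007,-0.025],[-0.223,-0.073,-0.02,0,0.008,-0.028],[-0.245,-0.08,-0.022,0,0.008,-0.031],[-0.264,-0.086,-0.024,0,0.009,-0.033],[-0.278,-0.091,-0.025,0,0.0095,-0.035],[-0.287,-0.094,-0.026,0,0.01,-0.036],[-0.29,-0.095,-0.026,0,0.01,-0.0367],[-0.29,-0.095,-0.026,0,0.01,-0.0367],[-0.29,-0.095,-0.026,0,0.01,-0.0367]])

```text
t: 12.45
ee_pos: [0.4877, -0.2583, 0.2365]
tcp_rot: [1.886, 2.281, 0.302]
wrist_force: [-1.1, -0.7, -7.5]
width: 0.0128
```

```bash
python3 - <<'E'
from plan import *
s=robot.state();R0=Ro.from_rotvec(s['tcp_rot']).as_matrix();print(s['ee_pos']+R0@lip,'tilt',np.degrees(np.arccos(-R0[2,2])),s['joints'].round(2))
Lm=np.array([.4572,-.2646])
for z in (.10,.05,.02,.01,.004): print(z,delta(*pose(np.r_[Lm,z],10.8,15)))
c=grab('side');save(c,'s9',(190,140,330,300),4)
E
```

```text
[ 0.45693333 -0.26411027  0.16048558] tilt 15.04263816366868 [-0.58 -0.11 -0.03  1.46  0.18  0.82]
0.1 [-0.0005, -0.0155, 0.0585, 0.0002, -0.0002, 0.0001]
0.05 [-0.0006, -0.0285, 0.1068, 0.0002, -0.0002, 0.0001]
0.02 [-0.0006, -0.0362, 0.1358, 0.0002, -0.0002, 0.0001]
0.01 [-0.0006, -0.0388, 0.1454, 0.0002, -0.0002, 0.0001]
0.004 [-0.0006, -0.0404, 0.1512, 0.0002, -0.0002, 0.0001]
```

View pics/s9.png

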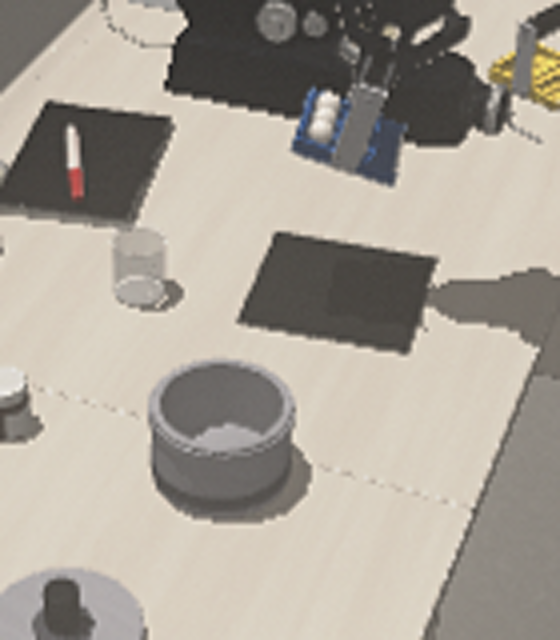

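Call:
play_rows(deltas=[[-0.0005,-0.003,0.01,0,0,0],[-0.0005,-0.007,0.027,0,0,0],[-0.0005,-0.013,0.049,0,0,0],[-0.0005,-0.019,0.072,0,0,0],[-0.0005,-0.025,0.095,0,0,0],[-0.0005,-0.031,0.115,0,0,0],[-0.0005,-0.035,0.13,0,0,0],[-0.0005,-0.038,0.141,0,0,0],[-0.0005,-0.039,0.1455,0,0,0],[-0.0005,-0.039,0.1455,0,0,0],[-0.0005,-0.039,0.1455,0,0,0]])

```text
t: 13.6
ee_pos: [0.4882, -0.2593, 0.0866]
tcp_rot: [1.885, 2.28, 0.302]
wrist_force: [0.2, 0.5, -7.2]
width: 0.0131
```

```bash
python3 - <<'E'
from plan import *
s=robot.state();R0=Ro.from_rotvec(s['tcp_rot']).as_matrix();print(s['ee_pos']+R0@lip,'tilt',np.degrees(np.arccos(-R0[2,2])),s['wrist_force'])
Lm=np.array([.4572,-.2646])
for z in (.007,.005,.003,.002): print(z,delta(*pose(np.r_[Lm,z],10.8,15)))
E
```

```text
[ 0.45749495 -0.26516238  0.01057109] tilt 15.083537888921985 [ 0.18442327  0.51107297 -7.18899816]
0.007 [0.0006, -0.001, 0.0035, 0.0005, 0.0001, 0.0001]
0.005 [0.0006, -0.0015, 0.0054, 0.0005, 0.0001, 0.0001]
0.003 [0.0006, -0.0021, 0.0073, 0.0005, 0.0001, 0.0001]
0.002 [0.0006, -0.0023, 0.0083, 0.0005, 0.0001, 0.0001]
```

Lower slowly to contact.

Call:
play_rows(deltas=[[0,-0.001,0.0035,0,0,0],[0,-0.0015,0.0055,0,0,0],[0,-0.0019,0.007,0,0,0],[0,-0.0021,0.0078,0,0,0],[0,-0.0021,0.0078,0,0,0]])

```text
t: 14.1
ee_pos: [0.4882, -0.2593, 0.0787]
tcp_rot: [1.885, 2.28, 0.302]
wrist_force: [-1.7, 1.3, 2.9]
width: 0.013
```

```bash
python3 - <<'E'
from plan import *
s=robot.state();R0=Ro.from_rotvec(s['tcp_rot']).as_matrix();print(s['ee_pos']+R0@lip,'tilt',np.degrees(np.arccos(-R0[2,2])),s['wrist_force'])
c=grab('side');save(c,'s10',(220,140,320,240),6)
E
```

```text
[ 0.45748388 -0.26517391  0.00263518] tilt 15.099625062980678 [-1.70362957  1.25027224  2.88089534]
```

View pics/s10.png

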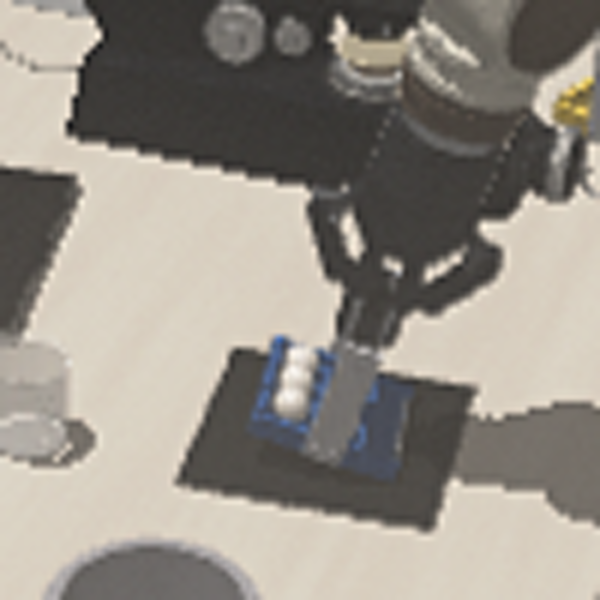

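```bash
python3 - <<'E'
from plan import *
L=np.array([.4575,-.2652,.0030])
for t in (12,9,6,3,1,0): print(t,delta(*pose(L,10.8,t)))
E
```

```text
12 [-0.0001, 0.0035, 0.0024, 0.0172, 0.0001, 0.0001]
9 [-0.0001, 0.0067, 0.0053, 0.0339, 0.0001, 0.0001]
6 [-0.0001, 0.0098, 0.0084, 0.0506, 0.0001, 0.0001]
3 [-0.0001, 0.0127, 0.0116, 0.0672, 0.0001, 0.0001]
1 [-0.0001, 0.0145, 0.0138, 0.0783, 0.0001, 0.0001]
0 [-0.0001, 0.0154, 0.0149, 0.0839, 0.0001, 0.0001]
```

Call:
play_rows(deltas=[[0,0.0012,0.0008,0.0057,0,0],[0,0.0024,0.0016,0.0115,0,0],[0,0.0035,0.0024,0.0172,0,0],[0,0.0051,0.0038,0.0255,0,0],[0,0.0067,0.0053,0.0339,0,0],[0,0.0083,0.0068,0.0422,0,0],[0,0.0098,0.0084,0.0506,0,0],[0,0.0113,0.01,0.0589,0,0],[0,0.0127,0.0116,0.0672,0,0],[0,0.0136,0.0127,0.0728,0,0],[0,0.0145,0.0138,0.0783,0,0],[0,0.0154,0.0149,0.0839,0,0],[0,0.0154,0.0149,0.0839,0,0],[0,0.0154,0.0149,0.0839,0,0]])

```text
t: 15.55
ee_pos: [0.5062, -0.2557, 0.0682]
tcp_rot: [-2.001, -2.42, 0.004]
wrist_force: [-6.2, 2.8, 11.0]
width: 0.0129
```

```bash
python3 - <<'E'
from plan import *
s=robot.state();R0=Ro.from_rotvec(s['tcp_rot']).as_matrix();print(s['ee_pos']+R0@lip,s['ee_pos'],'tilt',np.degrees(np.arccos(-R0[2,2])),R0.round(4),s['wrist_force'],s['moment'])
c=grab('side');save(c,'s11',(220,140,320,240),6)
E
```

```text
[ 0.45689474 -0.26516244  0.00302376] [ 0.50619954 -0.25572008  0.06816951] tilt 0.17718013226655263 [[-1.877e-01  9.822e-01 -3.000e-03]
 [ 9.822e-01  1.877e-01 -9.000e-04]
 [-3.000e-04 -3.100e-03 -1.000e+00]] [-6.15327993  2.75785    11.04853004] [ 0.38516275  1.29769738 -0.01898571]
```

View pics/s11.png

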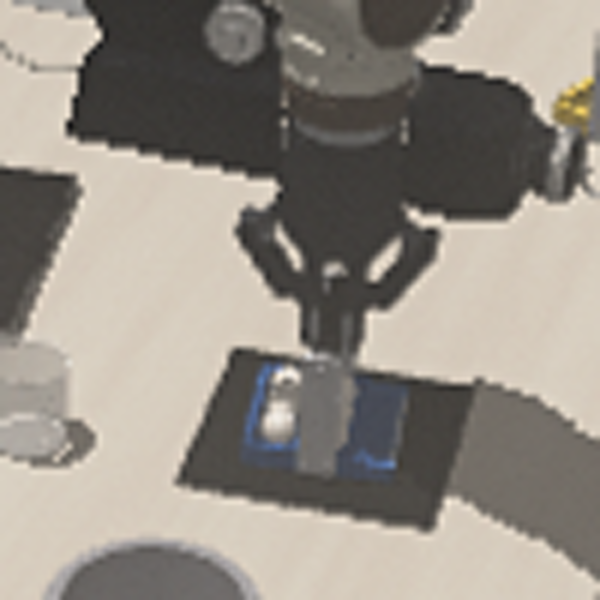

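Call:
play_rows(deltas=[[0,0,0,0,0,0],[0,0,0,0,0,0],[0,0,0,0,0,0],[0,0,0,0,0,0],[0,0,0,0,0,0],[0,0,0,0,0,0]], gripper=-1)

```text
t: 16.2
ee_pos: [0.5062, -0.2556, 0.0673]
tcp_rot: [-2.002, -2.42, 0.001]
wrist_force: [0.7, 0.3, 0.3]
width: 0.0853
```

Call:
play_rows(deltas=[[0,0,-0.02,0,0,0],[0,0,-0.06,0,0,0],[0,0,-0.1,0,0,0],[0,0,-0.15,0,0,0],[0,0,-0.18,0,0,0],[0,0,-0.18,0,0,0]])

```text
t: 16.8
ee_pos: [0.5076, -0.2562, 0.2526]
tcp_rot: [1.998, 2.416, 0.002]
wrist_force: [-0.5, 0.8, -0.1]
width: 0.0856
```

```bash
python3 - <<'E'
from plan import *
s=robot.state();print(s['ee_pos'],s['tcp_rot'],s['width'])
c=grab('wrist');save(c,'w12',None,1.5)
c=grab('side');save(c,'s12',(160,140,340,320),4)
# lid target camera location: TCP at y=0.2, x=.556,z=.30, yaw 0
R=np.array([[0,1,0],[1,0,0],[0,0,-1.]])
print(delta(R,np.array([.556,.20,.28])))
E
```

```text
[ 0.50759048 -0.25623053  0.25259849] [1.99849688e+00 2.41587845e+00 1.52908505e-03] 0.08555129884325359
[0.4385, 0.1338, -0.0324, -0.0, 0.0001, 0.06]
```

View pics/w12.png

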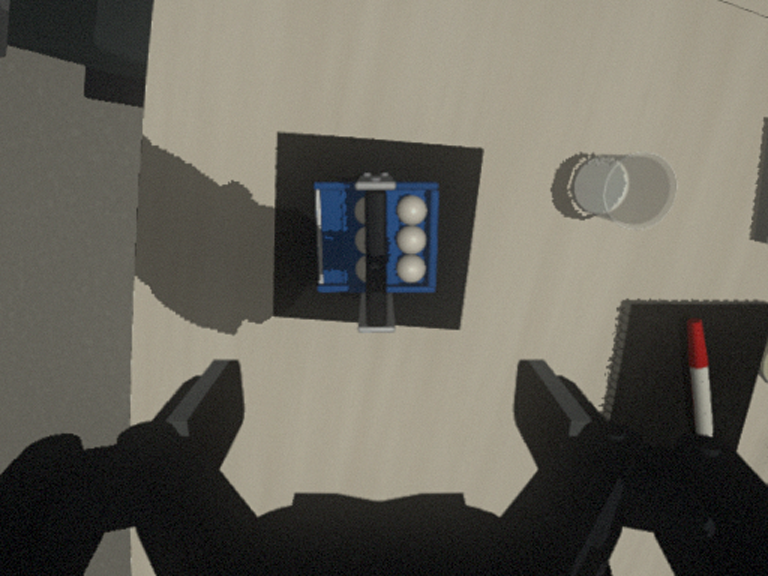

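View pics/s12.png

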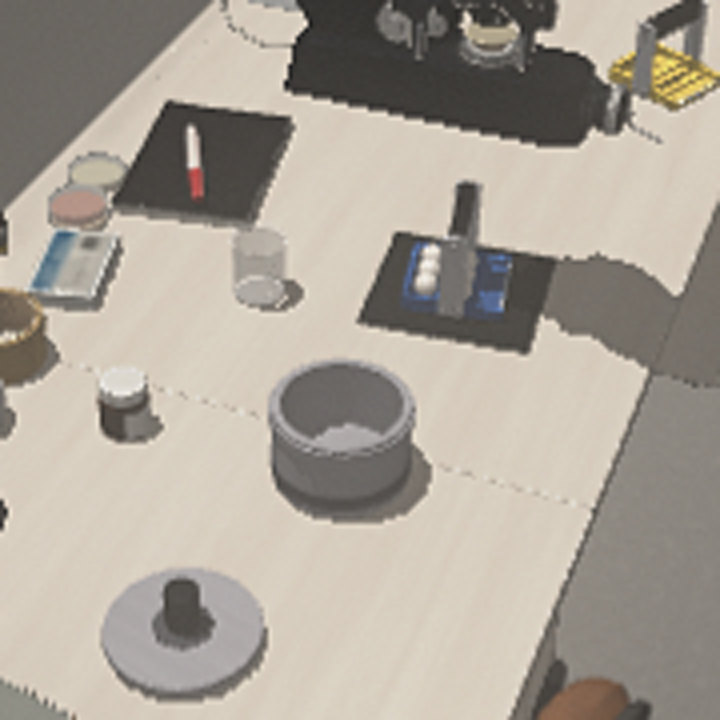

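Call:
play_rows(deltas=[[0.02,0.004,-0.047,0,0,0.01],[0.06,0.013,-0.047,0,0,0.02],[0.105,0.023,-0.047,0,0,0.03],[0.15,0.033,-0.047,0,0,0.04],[0.195,0.042,-0.047,0,0,0.05],[0.24,0.052,-0.047,0,0,0.06],[0.28,0.06,-0.047,0,0,0.06],[0.309,0.066,-0.047,0,0,0.06],[0.309,0.066,-0.047,0,0,0.06],[0.309,0.066,-0.047,0,0,0.06],[0.309,0.066,-0.047,0,0,0.06]])

```text
t: 18.0
ee_pos: [0.5132, 0.0595, 0.2936]
tcp_rot: [-2.221, -2.22, 0.003]
wrist_force: [-0.5, 0.6, -0.0]
width: 0.0854
```

```bash
cat > rim.py <<'E'
from plan import *
from scipy.optimize import least_squares
def circ(q,r0):
    r=least_squares(lambda v:np.hypot(*(q-v[:2]).T)-v[2],[*q.mean(0),r0],loss='soft_l1',f_scale=.001);return r.x
def jar(c,h=.08):
    P=cloud(c);m=(P[...,2]>.073)&(P[...,2]<.09)&(np.hypot(P[...,0]-.514,P[...,1]-.035)<.08)
    m=cv2.morphologyEx(m.astype(np.uint8),cv2.MORPH_CLOSE,np.ones((3,3)))
    cs,hi=cv2.findContours(m,cv2.RETR_CCOMP,cv2.CHAIN_APPROX_NONE)
    for k in sorted(cs,key=len)[::-1][:2]:
        q=plane(c,k.reshape(-1,2),h)[:,:2];print('jar',len(q),circ(q,.06).round(4))
    print('z',np.nanmedian(P[...,2][m>0]))
E
python3 - <<'E'
from rim import *
import pickle
s=robot.state();print(s['ee_pos'],s['dq'].round(3))
c=grab('wrist');save(c,'w13',None,1.5);pickle.dump(c,open('w13.pkl','wb'));jar(c)
P=cloud(c)
E
```

```text
[0.51324031 0.05953031 0.2936404 ] [-0.013 -0.002  0.008  0.003  0.002  0.001]
jar 287 [0.515  0.0344 0.0615]
jar 242 [0.515  0.0348 0.0514]
z 0.07986851082477109
```

View pics/w13.png

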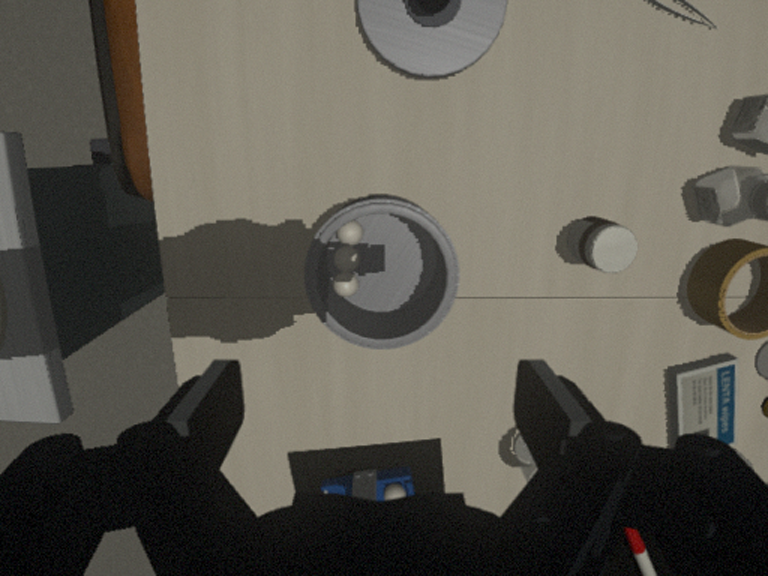

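Call:
play_rows(deltas=[[0.02,0.005,0.01,0,0,0],[0.06,0.012,0.02,0,0,0],[0.105,0.02,0.03,0,0,0],[0.15,0.03,0.04,0,0,0],[0.19,0.038,0.05,0,0,0],[0.226,0.043,0.05,0,0,0],[0.226,0.043,0.05,0,0,0],[0.226,0.043,0.05,0,0,0],[0.226,0.043,0.05,0,0,0]])

```text
t: 18.95
ee_pos: [0.5566, 0.2848, 0.2446]
tcp_rot: [-2.222, -2.219, 0.001]
wrist_force: [-0.8, 0.2, -0.6]
width: 0.0853
```

```bash
python3 - <<'E'
from rim import *
import pickle
s=robot.state();print(s['ee_pos'],s['tcp_rot'],s['dq'].round(3))
c=grab('wrist');save(c,'w14',None,1.5);pickle.dump(c,open('w14.pkl','wb'))
P=cloud(c);d=np.hypot(P[...,0]-.557,P[...,1]-.26)
for lo,hi,h,rad in((.010,.1,.016,.1),(.045,.07,.056,.05)):
    m=((P[...,2]>lo)&(P[...,2]<hi)&(d<rad)).astype(np.uint8)
    cs,_=cv2.findContours(m,cv2.RETR_EXTERNAL,cv2.CHAIN_APPROX_NONE);k=max(cs,key=len)
    zz=P[...,2][m>0];q=plane(c,k.reshape(-1,2),h)[:,:2];print(len(k),np.median(zz),circ(q,.06).round(4),cv2.minEnclosingCircle(q.astype(np.float32)*1000))
m=(P[...,2]>.053)&(P[...,2]<.065)&(d<.05);print('knob top',P[m].mean(0),cv2.minEnclosingCircle(P[m][:,:2].astype(np.float32)*1000))
E
```

```text
[0.55660766 0.28483172 0.24459289] [-2.22246340e+00 -2.21929047e+00  1.28812665e-03] [-0.006 -0.01  -0.001  0.001  0.002  0.004]
279 0.016562256930000963 [0.5572 0.2578 0.0621] ((557.0606689453125, 257.6699523925781), 62.880855560302734)
71 0.05620908525351498 [0.5571 0.2588 0.0138] ((556.93115234375, 258.90142822265625), 14.689193725585938)
knob top [0.5570731  0.25800747 0.05622683] ((557.1831665039062, 257.40191650390625), 13.843544006347656)
```

View pics/w14.png

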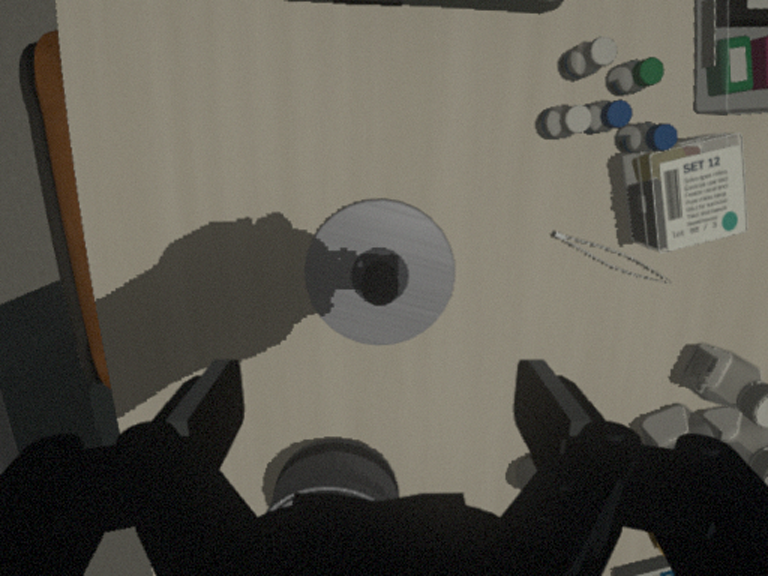

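Call:
play_rows(deltas=[[-0.01,0,0.04,0,0,0],[-0.02,0,0.085,0,0,0],[-0.027,0,0.12,0,0,0],[-0.027,0,0.15,0,0,0],[-0.027,0,0.15,0,0,0],[-0.027,0,0.15,0,0,0]])

```text
t: 19.6
ee_pos: [0.5563, 0.2585, 0.0956]
tcp_rot: [-2.222, -2.22, 0.0]
wrist_force: [0.3, 0.0, 0.5]
width: 0.0854
```

```bash
python3 - <<'E'
from rim import *
s=robot.state();print(s['ee_pos'],s['tcp_rot'])
print(delta(np.array([[0,1,0],[1,0,0],[0,0,-1.]]),np.array([.557,.258,.0245])))
c=grab('wrist');save(c,'w15',None,1.2)
E
```

```text
[0.55631546 0.2584748  0.09559833] [-2.22201570e+00 -2.21968142e+00  4.03975092e-04]
[-0.0005, 0.0007, 0.0711, -0.0002, -0.0001, -0.0003]
```

View pics/w15.png

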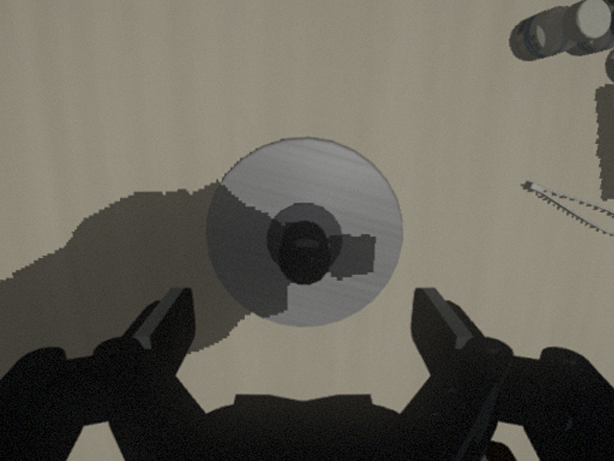

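Call:
play_rows(deltas=[[0,0.0005,0.03,0,0,0],[0,0.0005,0.055,0,0,0],[0,0.0005,0.07,0,0,0],[0,0.0005,0.071,0,0,0],[0,0.0005,0.071,0,0,0],[0,0.0005,0.071,0,0,0]])

```text
t: 20.25
ee_pos: [0.5575, 0.2598, 0.0253]
tcp_rot: [-2.221, -2.221, -0.003]
wrist_force: [-0.4, -0.4, 0.6]
width: 0.0853
```

Call:
play_rows(deltas=[[0,0,0,0,0,0],[0,0,0,0,0,0],[0,0,0,0,0,0],[0,0,0,0,0,0],[0,0,0,0,0,0],[0,0,0,0,0,0],[0,0,0,0,0,0]], gripper=1, squeeze=60)

```text
t: 20.95
ee_pos: [0.5568, 0.2594, 0.0238]
tcp_rot: [-2.221, -2.221, 0.0]
wrist_force: [-0.2, -1.0, 4.8]
width: 0.0266
```

```bash
python3 - <<'E'
from rim import *
s=robot.state();print(s['ee_pos'],s['tcp_rot'],s['wrist_force'],s['width'])
c=grab('side');save(c,'s15',(150,180,330,320),4)
E
```

```text
[0.55675218 0.25939387 0.02378207] [-2.22080341e+00 -2.22097482e+00  1.75524113e-04] [-0.21659606 -0.98755182  4.80799235] 0.02659858372545079
```

View pics/s15.png

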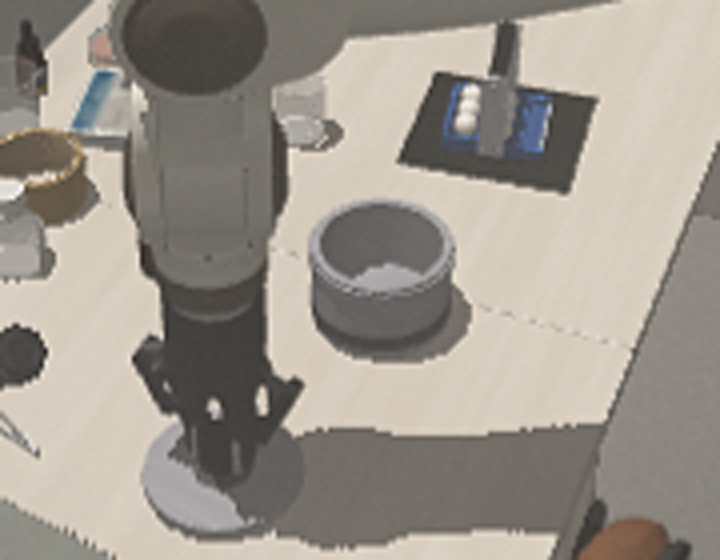

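Call:
play_rows(deltas=[[0,0,-0.01,0,0,0],[0,0,-0.035,0,0,0],[0,0,-0.07,0,0,0],[0,0,-0.11,0,0,0],[0,0,-0.14,0,0,0],[0,0,-0.15,0,0,0],[-0.01,-0.002,-0.15,0,0,0],[-0.03,-0.006,-0.15,0,0,0],[-0.06,-0.011,-0.15,0,0,0],[-0.095,-0.018,-0.15,0,0,0],[-0.13,-0.024,-0.15,0,0,0],[-0.165,-0.031,-0.15,0,0,0],[-0.195,-0.036,-0.15,0,0,0],[-0.214,-0.04,-0.15,0,0,0],[-0.222,-0.0415,-0.15,0,0,0],[-0.224,-0.042,-0.15,0,0,0],[-0.224,-0.042,-0.15,0,0,0],[-0.224,-0.042,-0.15,0,0,0]])

```text
t: 22.8
ee_pos: [0.5147, 0.036, 0.1728]
tcp_rot: [-2.219, -2.221, 0.002]
wrist_force: [0.0, 0.5, -4.2]
width: 0.0263
```

```bash
python3 - <<'E'
from rim import *
import pickle
s=robot.state();print(s['ee_pos'],s['tcp_rot'],s['wrist_force'],s['width'])
w=grab('wrist');save(w,'w16',None,1.2)
c=grab('side');save(c,'s16',(150,140,330,300),4);pickle.dump((w,c),open('16.pkl','wb'))
P=cloud(c);h=s['ee_pos'][2]
for n,c in(('w',w),('s',c)):
    P=cloud(c);d=np.hypot(P[...,0]-.515,P[...,1]-.035)
    m=(P[...,2]>.15)&(P[...,2]<.18)&(d<.09);print(n,m.sum(),np.median(P[m][:,2]),cv2.minEnclosingCircle(P[m][:,:2].astype(np.float32)*1000))
    q=P[m]; A=np.c_[q[:,:2],np.ones(len(q))];k=np.abs(q[:,2]-np.median(q[:,2]))<.006;print('tilt',np.linalg.lstsq(A[k],q[k,2],rcond=None)[0])
E
```

```text
[0.51469943 0.03596682 0.17282802] [-2.21923163e+00 -2.22127358e+00  1.84013082e-03] [ 0.03007434  0.53956419 -4.18407932] 0.026342587138930913
w 26824 0.16551743571515104 ((514.2168579101562, 34.58565902709961), 62.87925720214844)
tilt [-0.00160735 -0.00332177  0.16657427]
s 608 0.1658150306110256 ((513.7730712890625, 37.51844024658203), 63.980350494384766)
tilt [ 0.00532593 -0.00869429  0.16341703]
```

View pics/w16.png

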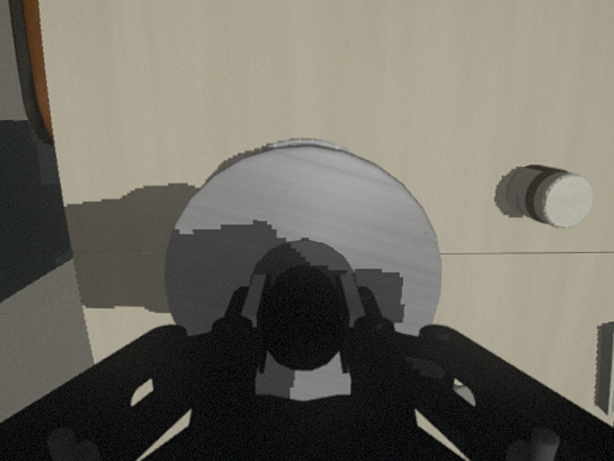

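View pics/s16.png

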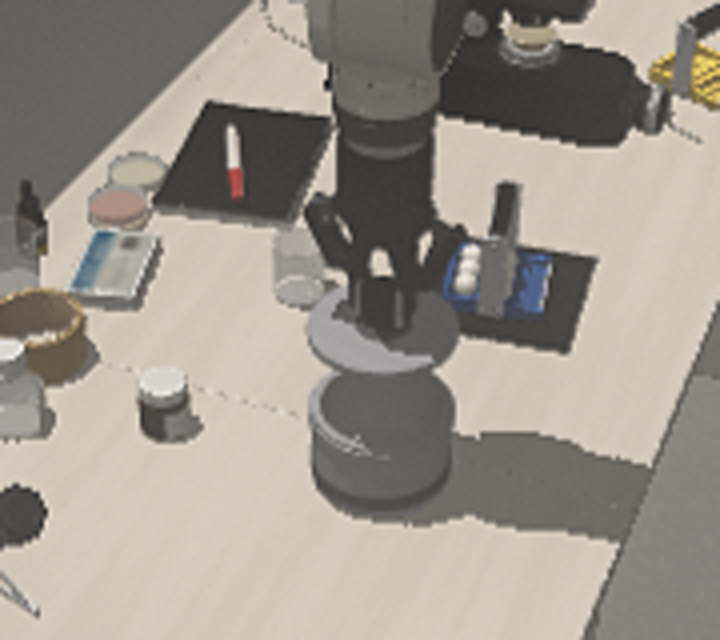

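Call:
play_rows(deltas=[[0,0.0005,0.01,0,0,0],[0,0.0005,0.03,0,0,0],[0,0.0005,0.045,0,0,0],[0,0.0005,0.055,0,0,0],[0,0.0005,0.063,0,0,0],[0,0.0005,0.067,0,0,0],[0,0.0005,0.069,0,0,0],[0,0.0005,0.071,0,0,0],[0,0.0005,0.073,0,0,0],[0,0.0005,0.073,0,0,0]])

```text
t: 23.9
ee_pos: [0.5152, 0.0353, 0.1004]
tcp_rot: [-2.221, -2.221, 0.001]
wrist_force: [-0.1, -0.9, -3.7]
width: 0.0263
```

```bash
python3 - <<'E'
from rim import *
s=robot.state();print(s['ee_pos'],s['tcp_rot'],s['wrist_force'],s['width'])
c=grab('side');save(c,'s17',(190,170,300,270),6)
w=grab('wrist');P=cloud(w);d=np.hypot(P[...,0]-.515,P[...,1]-.035)
m=(P[...,2]>.08)&(P[...,2]<.105)&(d<.075);print(np.median(P[m][:,2]))
E
```

```text
[0.51516714 0.03527123 0.10038992] [-2.22064999e+00 -2.22081454e+00  1.08742279e-03] [-0.1395415  -0.87147176 -3.73728083] 0.02629810716208857
0.09321650683679916
```

View pics/s17.png

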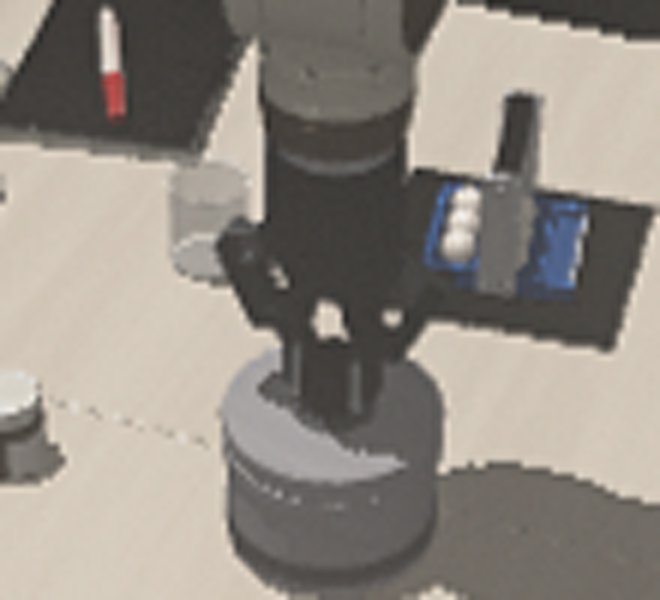

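Call:
play_rows(deltas=[[0,0,0.001,0,0,0],[0,0,0.002,0,0,0],[0,0,0.003,0,0,0],[0,0,0.0035,0,0,0],[0,0,0.0035,0,0,0]])

```text
t: 24.5
ee_pos: [0.5152, 0.0353, 0.0977]
tcp_rot: [-2.221, -2.221, 0.0]
wrist_force: [-3.6, -0.6, 4.5]
width: 0.0263
```

```bash
python3 - <<'E'
from rim import *
s=robot.state();print(s['ee_pos'],s['tcp_rot'],s['wrist_force'],s['width'])
w=grab('wrist');P=cloud(w);d=np.hypot(P[...,0]-.515,P[...,1]-.035)
m=(P[...,2]>.08)&(P[...,2]<.105)&(d<.06);print(np.median(P[m][:,2]))
E
```

```text
[0.51516247 0.03530254 0.09773051] [-2.22087356e+00 -2.22118645e+00  3.85365876e-04] [-3.62889876 -0.62203361  4.45998606] 0.02632970698857584
0.090490633155068
```

Lid top is at 0.0905 m (0.090 expected) and contact has come on. Release and rise.

Call:
play_rows(deltas=[[0,0,0,0,0,0],[0,0,0,0,0,0],[0,0,0,0,0,0],[0,0,0,0,0,0],[0,0,0,0,0,0],[0,0,0,0,0,0]], gripper=-1)

```text
t: 25.15
ee_pos: [0.5152, 0.0353, 0.0969]
tcp_rot: [-2.221, -2.221, 0.001]
wrist_force: [-0.1, 0.2, 0.9]
width: 0.0854
```

Call:
play_rows(deltas=[[0,0,-0.02,0,0,0],[0,0,-0.06,0,0,0],[0,0,-0.1,0,0,0],[0.02,0,-0.15,0,0,0],[0.03,0,-0.2,0,0,0],[0.03,0,-0.2,0,0,0],[0.03,0,-0.2,0,0,0],[0.03,0,-0.2,0,0,0]])

```text
t: 25.95
ee_pos: [0.5153, 0.0651, 0.2956]
tcp_rot: [-2.22, -2.22, 0.003]
wrist_force: [-0.8, -0.2, -1.0]
width: 0.0851
```

```bash
python3 - <<'E'
from rim import *
s=robot.state();print(s['ee_pos'],s['wrist_force'])
w=grab('wrist');save(w,'w18',None,1.5);P=cloud(w);d=np.hypot(P[...,0]-.515,P[...,1]-.035)
m=(P[...,2]>.08)&(P[...,2]<.105)&(d<.075);q=P[m];k=abs(q[:,2]-np.median(q[:,2]))<.004
print(np.median(q[:,2]),np.linalg.lstsq(np.c_[q[k][:,:2],np.ones(k.sum())],q[k,2],rcond=None)[0],cv2.minEnclosingCircle(q[:,:2].astype(np.float32)*1000))
m=(P[...,2]>.12)&(d<.03)&(P[...,2]<.14);print('knob top',np.median(P[m][:,2]),P[m].mean(0))
c=grab('side');save(c,'s18',(150,140,330,320),4)
P=cloud(c)
for n,x,y,lo in (('amber',.708,.054,.045),('beaker',.69,-.2,.05)):
    m=(np.hypot(P[...,0]-x,P[...,1]-y)<.06)&(P[...,2]>.02)&(P[...,2]<.08);print(n,P[m].mean(0),P[m][:,2].max())
E
```

```text
[0.51527607 0.06512658 0.29564946] [-0.77066678 -0.22747939 -1.01548756]
0.09049778594476904 [-0.00022328 -0.00133183  0.09071366] ((515.196533203125, 33.12226867675781), 63.056190490722656)
knob top 0.13015319994816255 [0.51518949 0.03499232 0.12952968]
amber [0.70961423 0.06273077 0.04461678] 0.06055059090618764
beaker [ 0.68437661 -0.17169919  0.04695589] 0.06989241889801723
```

View pics/w18.png

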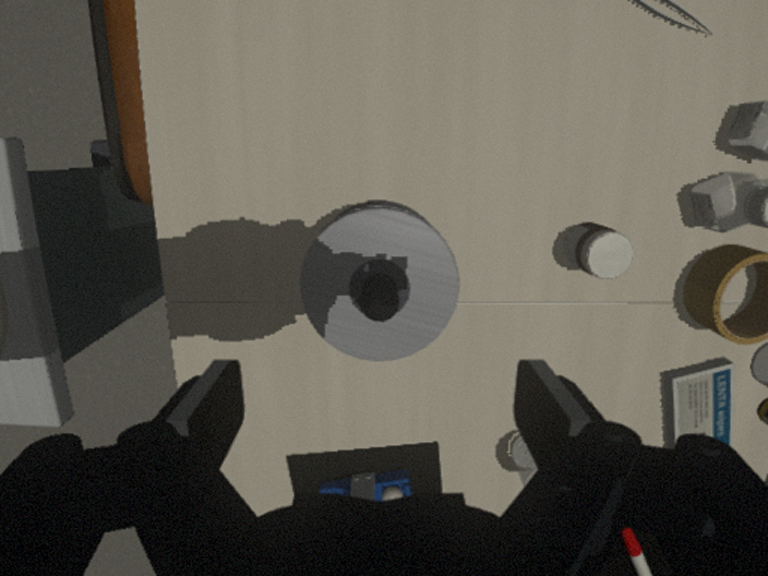

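View pics/s18.png

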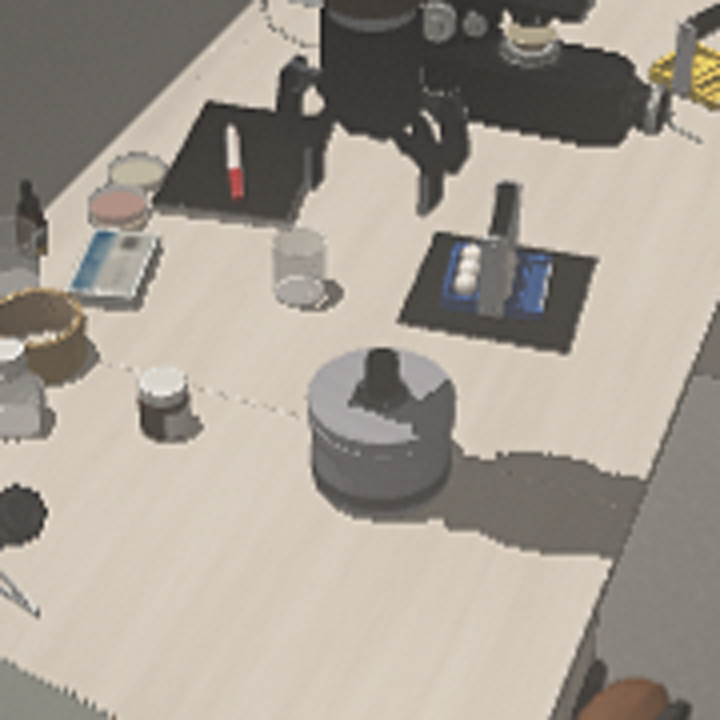

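```bash
python3 -c "
from rig import robot
print(robot.finish_job(), robot.state()['t'])"
```

```text
the job is handed in; nothing more can be done
the job is handed in; nothing more can be done
```

The job is done and handed in after about 26 s of the 64 s allowed. The hand-in gave no verdict.

- **Pour:** I tipped the blue tray to 34° over the jar, and only the front row of three balls rolled in. The wrist picture showed all three in the jar. Only the middle and rear rows were left on the tray, partly hidden by the bar and gripper in that view.
- **Tray return:** The front edge touched the mat with the tray tipped 15°, then I lowered the back until it stood flat (0.2° left over). After I let go, the picture showed the six remaining balls in their rows.
- **Lid:** It sits level and centred on the jar. The top of the disc is 90.5 mm above the table and the top of the knob 130.2 mm; 90 and 130 mm would be fully home. The gripper is open and clear of everything.
- **Rest of the scene:** The last pictures show no stray balls. The jar measured at the same spot to about 1 mm in every check from the wrist camera. The amber jar and beaker look unmoved in the pictures, but my numeric check for them was rough.
- **Where checks disagreed:** The side camera put the jar and lid 2–3 mm off the wrist camera's figures, about as much as the calibration allows. I went by the wrist camera.

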